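Take the groove pick off its hook, run it round a seal groove, put it to wash

ROBOT

A 6-joint arm with a two-finger parallel gripper is mounted at the origin on the work surface; the furniture and walls round the work are solid. World frame = base frame: x ahead of the robot, y to its left, z up, the work surface at z = 0. Lengths are in m, angles in degrees, forces in N, time in s.
With the tool pointing down it reaches from about 0.375 to 0.9 m from the base axis. Payload 3.1 kg.
Tool frame: the origin (TCP) lies midway between the tips of the shut fingers; the grasp point (between the pads) lies 19 mm behind it; z points along the fingers, y is the line along which they close (so a half turn about z gives the same grasp; the last joint's range is limited). The gripper opens to 87 mm and grips with 3 to 60 N. Pads are 19 mm wide; open, the fingers measure 117 mm over their backs; the gripper's body (75 mm by 190 mm) begins 51 mm behind the grasp point.
Start: joints at [-74.227, 30.224, 82.088, -0, 67.689, -10.227], TCP at [0.274, -0.562, 0.223] pointing down, gripper open.
Joint ranges: [-176.69, 176.69], [-43.24, 126.21], [12.49, 139.97], [-82, 262], [0, 151.66], [-163.58, 163.58]. Speed limits (degrees/s): [159.86, 159.86, 180, 180, 180, 180].

INTERFACE

Orientations are given as a 3x3 rotation matrix whose columns are the frame's x, y, z axes.
In Python, from rig import read_state, optics, bot gives the robot as it stands. The module is installed in compiled form; this text tells all that it offers.
- The arm moves only by the tool send_rows, never from a script. Its argument "commands" is a list of rows, each a list of 7 numbers: the turn, a rotation vector about the tool's x, y, z in units of 5 degrees (1.0 is 5 degrees), then the shift along the tool's x, y, z in units of 30 mm (1.0 is 30 mm), then the opening, from 0 (shut) to 1 (fully open). In form: [[rx, ry, rz, tx, ty, tz, gripper], ...]. A call has 1 to 20 rows; each row is the pose to reach, as a shift and turn from the pose commanded when the call began, along the tool's axes at that moment; what a row does not reach only later rows make up. A row lasts 1/12 s, in which the tool goes at most 41.7 mm and 7.16 degrees, less where a joint would pass 70% of its speed; a pose out of reach is approached as far as the arm can. A call with a gripper value outside its range is refused whole. The fingers move at their own pace and stop on an object; the grip force is fixed at half the most. Time passes only in rows, so rows that repeat a pose let the fingers close. It gives the time, the measured TCP pose, the force, the opening and the grip force at its end, in the units of the state.
- read_state(): the state, without advancing time (a new reading comes with each control period).
- optics.capture(name): name is "side" or "top"; returns a dict with "image" (480x640x3 uint8, blue, green, red), "intrinsics" (3x3 intrinsics, pixels), "extrinsics" (4x4, takes a point from world to camera coordinates). Camera axes: x right, y down, z forward; pixel columns grow to the right and rows downward; lengths in m; the calibration is good to about 2 mm. A picture is of the moment at which its call begins. There is no depth.
- bot.hand_in(): hands the job in; it is judged then, once.
The state is a dict: "time_s": time; "joint_positions": joint angles; "qvel": joint speeds; "tau": joint torques, N m; "position": TCP position; "tcp_rot": TCP orientation; "force": force on the tool from outside, world axes, zero at the start; "moment": the same for the moment, N m; "opening": opening from 0.0 (shut) to 1.0 (fully open); "grasp_force": force on a finger pad.
Only numpy, scipy, OpenCV 4.12 (cv2) and the standard library are available. Lean on these libraries where they do the work, as an engineer would, in place of code of your own. Each camera call takes 0.05 s, during which the arm holds its last target. There are 200 camera calls.

TASK

Clear the seal groove of the filter cell base: lift the pick (the hanging tool with the thin round point, not the flat-bladed one) up and off its hook without shifting the stand, then set its point on the bottom of the groove at the end beside the small locating pin and draw it slowly (about 3 cm/s), pressed lightly on the bottom all the way (about 2 to 8 N, enough to scrape but not to score it), along the whole U to the other end. Then lower the pick point down into the tall empty glass beaker, set it down rather than dropping it, and let go, leaving it standing in the upright beaker. Leave the cell base, the beaker, the flat-bladed tool on its hook and the other things where they are.

Things in the scene. Friction and masses are not known exactly. Their poses are not given: they have to be found in the camera images.
- pick: Groove pick, loose, about 50 g, 152 mm long, hanging point down; origin at the point, z up the tool. Polished steel point, round-ended, 4 mm across for 28 mm, shank 7.6 mm, ferrule 13 mm across at 74 to 82 mm up; from 80 to 152 mm a flat straight-sided grey handle 20 mm wide (x), 10 mm thick (y). It can be taken from above by its width, fingers astride the rail.
- pick_tip (a point): The very point of the pick (same place as its origin).
- pick_slot (a point): Centre of the pick's closed hanging slot, which goes through the handle along y: 11 mm wide (x), 20 mm tall, 125 to 145 mm above the point; the webs beside it are 4.5 mm wide. The centre is 135 mm above the point, 17 mm below the top of the handle.
- scraper: Flat-bladed scraper, same handle and slot, hanging on the other half of the rail (the two may be either way round); its steel blade is 16 mm wide and does not fit the groove.
- scraper_slot (a point): Centre of the scraper's hanging slot.
- stand: Small retort stand, loose, 2.2 kg; origin under the middle of its 130 x 190 mm base plate (top 17 mm up), z up. A 12 mm upright, 302 mm high, is at x = +22, y = 0; a clamp block on it (x -18 to +32, y -12 to +12, z 192 to 218) carries a level 6 mm round rail along y at x = -6, its axis 205 up (mm). The tools hang on the rail 72 to 84 mm from the middle, tool x along stand x.
- hook_left (a point): Rail's axis at its end, stand y = +102 mm. Both ends turn straight up as hooks, tips 13 mm above the rail's axis. A tool hangs with the top of its slot on the rail; it must be raised 10 to 14 mm to pass the upturned end (at 14 mm the slot's lower edge meets the rail's underside) and then drawn outward along the rail by some 40 mm.
- hook_right (a point): Rail's axis at its other end, stand y = -102 mm, 205 mm up; same hook.
- cell: Base of a filter cell, bare metal plate 96 (x) x 136 (y) x 20 mm high, loose, 2.0 kg; origin under its middle, z up. In its top a U-shaped seal groove, 9 mm wide, 6 mm deep, upright walls, flat bottom at z = 14 mm. A pale 53 mm disc lies in the middle. A 6 mm locating pin stands 9 mm proud at x = +39.5, y = +59.5 mm. A hose barb points to +x.
- groove_start (a point): End of the groove beside the locating pin, on the middle line of the groove's bottom: cell (26, 46, 14) mm. The groove runs straight from here to corner1, corner2 and groove_end, and is closed 4.5 mm beyond each end.
- groove_corner1 (a point): First corner of the groove's middle line: cell (-26, 46, 14) mm.
- groove_corner2 (a point): Second corner of the groove's middle line: cell (-26, -46, 14) mm.
- groove_end (a point): Other end of the groove: cell (26, -46, 14) mm.
- wash_beaker: The taller, empty clear glass beaker, loose, 120 g, 64 mm across, 89 mm high, 48 mm clear inside, floor 3 mm thick; origin under its middle, z up.
- sample_beaker: Bystander: smaller glass beaker with a pale sample in it, 52 mm across, 63 mm high; origin under its middle.
- dish: Bystander: round dish 64 mm across, 12 mm high, behind the cell base; origin under its middle.
- vial_a: Bystander: white-capped vial 22 mm across, 60 mm high, in front of the stand; origin under its middle.

How it is judged:
By the outcome, as a careful person would: the job done as asked, in the order asked, and still so for the second after the job is handed in, with the robot touching nothing.
It also fails if it takes over 72 s, if anything falls off the work surface, if the arm or the gripper's body presses on something with over 40 N, if the wrist force passes 120 N, or if a joint passes its speed limit or range.

## Working session

There is one attempt and no reset: what is moved stays moved. The work goes in short steps, Python scripts to look and compute and a tool call to move; the robot and the scene stay as the last step left them, time stands still between calls to the robot, and variables do not carry over. Pictures are saved under pics/ and viewed, at most 10 in all, crops included, and the job is handed in when it is done.

Besides the shell and the picture viewer there is one more tool, called after "Call:" in YAML: its name, and indented under it one key for each argument. send_rows: Moves the arm, as the interface text tells. Its arguments: {"type":"object","properties":{"commands":{"type":"array","items":{"type":"array","items":{"type":"number"}}}},"required":["commands"]}

```bash
mkdir -p pics
cat > h.py <<'E'
import numpy as np, cv2
from rig import read_state, optics, bot
def shot(n,f):
    c=optics.capture(n); cv2.imwrite('pics/'+f,c['image']); np.savez('pics/'+n+'.npz',**c); return c
def proj(c,P):
    P=np.atleast_2d(P); E=c['extrinsics']; q=P@E[:3,:3].T+E[:3,3]; u=q@c['intrinsics'].T; return u[:,:2]/u[:,2:]
def ray(c,uv):
    E=c['extrinsics']; R=E[:3,:3]; d=R.T@np.linalg.inv(c['intrinsics'])@np.array([uv[0],uv[1],1.]); return -R.T@E[:3,3], d
def atz(c,uv,z):
    o,d=ray(c,uv); return o+d*(z-o[2])/d[2]
E
python3 - <<'E'
from h import *
for n in('side','top'):
    c=shot(n,n+'0.png'); o,d=ray(c,(320,240)); print(n,o,d,c['intrinsics'][0])
s=read_state(); print(s['position'],s['tcp_rot'],s['force'],s['opening'],s['time_s'])
E
```

```text
side [0.37822716 0.99962227 0.53934966] [ 0.12487264 -0.92997637 -0.3458098 ] [534.55239531   0.         319.87209615]
top [0.43233864 0.02583733 1.14908836] [ 0.06102975 -0.00924557 -0.99819715] [498.07761336   0.         313.36892826]
[ 0.27384683 -0.56109565  0.22166209] [[ 8.98748780e-01  4.38463625e-01 -5.29090241e-04]
 [ 4.38463804e-01 -8.98746877e-01  1.88249151e-03]
 [ 3.49885850e-04 -1.92387387e-03 -9.99998088e-01]] [0.2834622  0.38255507 0.60077811] 0.999574090777675 0.1
```

View pics/side0.png

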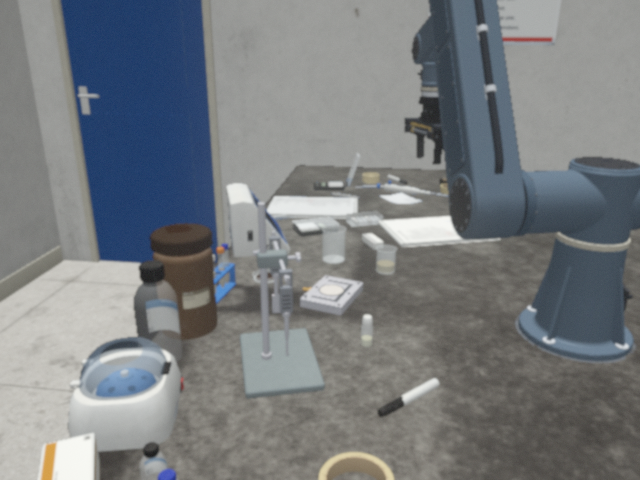

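View pics/top0.png

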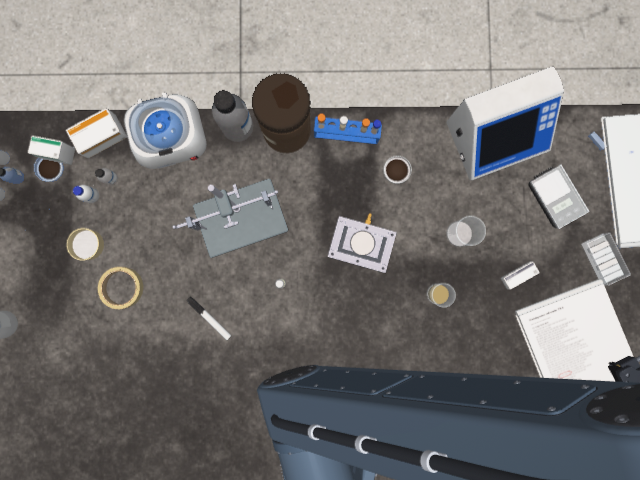

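Run:
```python
import cv2,numpy as np
t=cv2.imread('pics/top0.png'); s=cv2.imread('pics/side0.png')
def crop(im,x,y,w,h,k): return cv2.resize(im[y:y+h,x:x+w],None,fx=k,fy=k,interpolation=cv2.INTER_CUBIC)
cv2.imwrite('pics/a.png',np.hstack([crop(t,165,170,70,100,6),crop(t,235,170,60,100,6)]))
cv2.imwrite('pics/b.png',crop(t,322,205,80,70,8))
cv2.imwrite('pics/c.png',crop(s,235,195,130,200,3))
```

```text
(no output)
```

View pics/a.png

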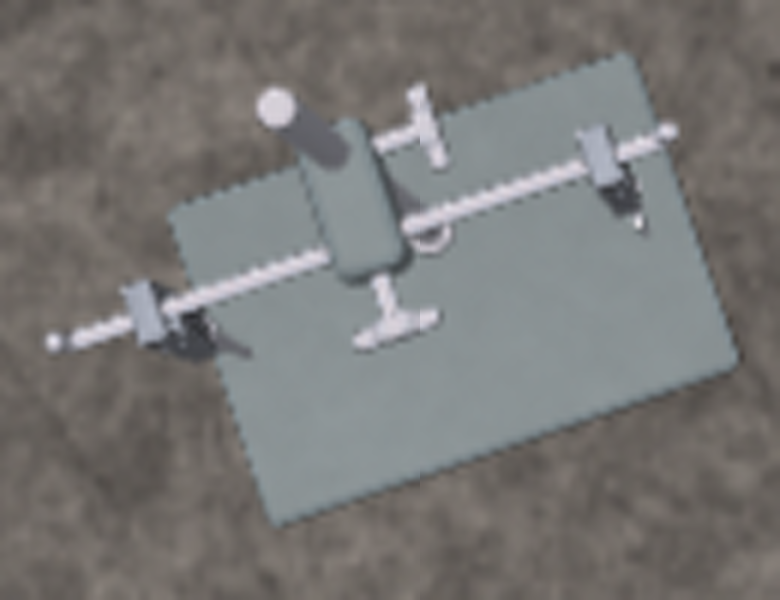

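View pics/b.png

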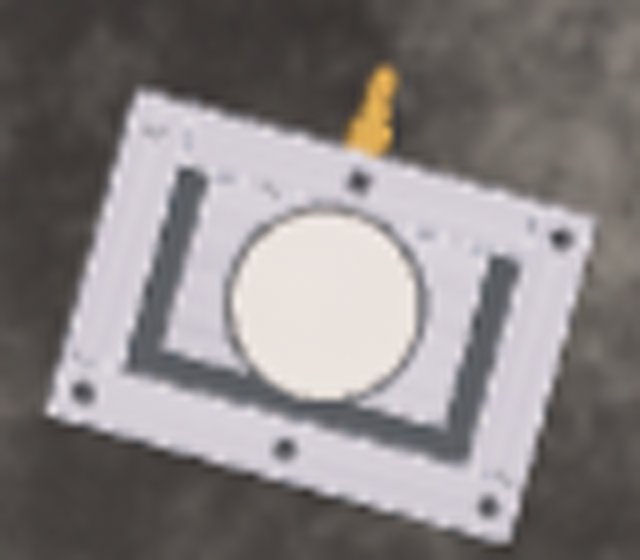

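View pics/c.png

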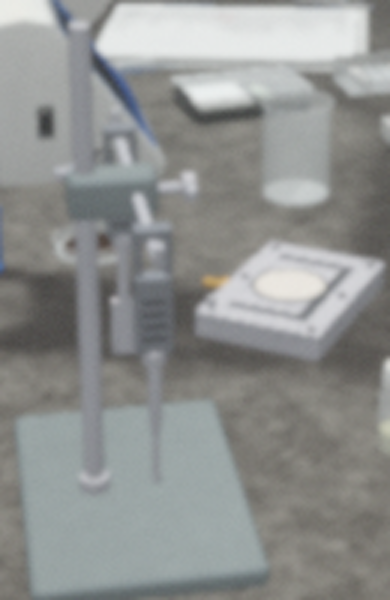

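```bash
cat > fit.py <<'E'
from h import *
from scipy.optimize import least_squares
T=dict(np.load('pics/top.npz')); S=dict(np.load('pics/side.npz'))
def src(p,k,o): return (np.array(p,float)+.5)/k-.5+np.array(o)
def place(q,L):
    c,s=np.cos(q[2]),np.sin(q[2]); L=np.atleast_2d(L)/1000
    return np.c_[q[0]+c*L[:,0]-s*L[:,1], q[1]+s*L[:,0]+c*L[:,1], L[:,2]]
def fit(obs,q0,fix=None):
    # obs: (cam, local, px, weight)
    def r(q): return np.concatenate([((proj(c,place(q,L))-p)*w).ravel() for c,L,p,w in obs])
    s=least_squares(r,q0,x_scale=[.01,.01,.05],loss='soft_l1'); return s.x,r(s.x).reshape(-1,2)
np.set_printoptions(precision=4,suppress=True)
a=lambda x,y:src((x,y),6,(165,170)); b=lambda x,y:src((x,y),8,(322,205)); c=lambda x,y:src((x,y),3,(235,195))
if __name__=='__main__':
    stT=[(T,(65,95,17),a(170,212),1),(T,(65,-95,17),a(628,52),1),(T,(-65,-95,17),a(740,362),1),(T,(-65,95,17),a(278,524),1),
     (T,(-6,102,218),a(55,341),1),(T,(-6,-102,218),a(669,131),1),(T,(22,0,302),a(277,108),1)]
    stS=[(S,(22,0,302),c(80,24),1),(S,(65,95,17),c(32,592),1),(S,(-65,95,17),c(268,575),1),(S,(-65,-95,17),c(212,405),1),(S,(65,-95,17),c(18,420),1)]
    ceT=[(T,(48,68,20),b(137,90),1),(T,(48,-68,20),b(597,215),1),(T,(-48,-68,20),b(512,545),1),(T,(-48,68,20),b(47,412),1),
     (T,(-26,46,14),b(147,360),1),(T,(-26,-46,14),b(455,446),1),(T,(0,0,20),b(326,304),1)]
    ceS=[(S,(48,-68,20),c(275,240),1),(S,(-48,-68,20),c(385,262),1),(S,(-48,68,20),c(318,345),1),(S,(48,68,20),c(195,318),1)]
    for nm,A,B in(('stand',stT,stS),('cell',ceT,ceS)):
        for o in(A,B,A+B):
            q,r=fit(o,(.6,.1,.1)); print(nm,q[:2],np.degrees(q[2]),'\n',r.round(1).tolist())
    print('beaker', atz(T,(459,234),0),atz(T,(470,230.5),.089),atz(S,c(296,193),0),atz(S,c(298,100),.089))
E
python3 fit.py
```

```text
stand [0.5553 0.1973] 18.84518795386362 
 [[-1.2, -0.5], [0.9, -1.2], [0.8, 0.4], [-1.1, 1.0], [-0.1, 0.5], [0.1, -0.4], [0.2, 0.0]]
stand [0.5574 0.2023] 17.77507338768192 
 [[-0.3, 0.6], [-1.0, 2.1], [1.0, -0.5], [1.9, -1.5], [-0.6, -0.8]]
stand [0.5567 0.1982] 18.33748371741137 
 [[-1.4, -1.6], [0.9, -1.5], [0.3, 0.2], [-1.8, 0.1], [-0.8, -0.7], [-0.2, -0.7], [-0.2, -0.8], [0.8, -0.1], [0.7, 0.8], [2.2, -2.2], [2.0, -2.6], [-0.2, -1.7]]
cell [ 0.4919 -0.0801] -16.04217589100449 
 [[0.1, -0.3], [0.4, -0.0], [0.1, -0.5], [0.2, 0.1], [-0.5, -0.1], [-0.0, -0.0], [-0.2, 1.2]]
cell [ 0.4932 -0.0729] -16.979685062991695 
 [[-0.8, 1.7], [0.5, 1.6], [0.1, -1.2], [0.0, -1.0]]
cell [ 0.4926 -0.0798] -16.35151637373171 
 [[0.1, -0.7], [0.3, -0.1], [-0.2, -0.6], [-0.0, -0.4], [-0.7, -0.5], [-0.2, -0.2], [-0.3, 0.9], [-0.6, 0.5], [0.8, 0.2], [1.2, -2.7], [1.1, -2.2]]
beaker [ 0.5134 -0.306   0.    ] [ 0.5143 -0.3039  0.089 ] [ 0.5182 -0.3111  0.    ] [ 0.517 -0.306  0.089]
```

```bash
cat >> h.py <<'E'
from scipy.spatial.transform import Rotation as Ro
def to(pos,th,tilt=None):
    "row units from measured pose to TCP pos, tool y at world angle th (deg), tool down"
    s=read_state(); R=np.array(s['tcp_rot']); p=np.array(s['position']); t=np.radians(th)
    y=np.array([np.cos(t),np.sin(t),0]); z=np.array([0,0,-1.]); G=np.c_[np.cross(y,z),y,z]
    if tilt is not None: G=G@Ro.from_rotvec(np.radians(tilt)).as_matrix()
    return np.r_[np.degrees(Ro.from_matrix(R.T@G).as_rotvec())/5,(R.T@(np.array(pos)-p))/.03].round(3)
E
python3 - <<'E'
from fit import *
t=atz(T,a(145,314),.215); print('pick top',t, 'side tip',atz(S,c(156,482),.063),'side top',atz(S,c(152,226),.215))
q=[.5553,.1973,np.radians(18.85)]
print([ (m,place(q,(-6,m,205))[0]) for m in(72,78,84)])
# hooks
print(atz(T,a(55,341),.218),atz(T,a(669,131),.218),place(q,(-6,102,218)))
print(to([t[0],t[1],.30],18.8))
E
```

```text
pick top [0.526  0.2643 0.215 ] side tip [0.5308 0.2638 0.063 ] side top [0.5298 0.2659 0.215 ]
[(72, array([0.5264, 0.2635, 0.205 ])), (78, array([0.5244, 0.2692, 0.205 ])), (84, array([0.5225, 0.2749, 0.205 ]))]
[0.5175 0.2917 0.218 ] [0.5819 0.0991 0.218 ] [[0.5167 0.2919 0.218 ]]
[ -0.015  -0.019 -16.559  19.619 -21.047  -2.564]
```

Call:
send_rows:
  commands:
    - [0, 0, -0.8, 1, -1, -0.5, 1]
    - [0, 0, -1.6, 2, -2, -1, 1]
    - [0, 0, -2.4, 3, -3, -1.5, 1]
    - [0, 0, -3.2, 4, -4, -2, 1]
    - [0, 0, -4, 5, -5, -2.5, 1]
    - [0, 0, -4.8, 6, -6, -2.5, 1]
    - [0, 0, -5.6, 7, -7, -2.5, 1]
    - [0, 0, -6.4, 8, -8, -2.5, 1]
    - [0, 0, -7.2, 9, -9, -2.5, 1]
    - [0, 0, -8, 10, -10, -2.5, 1]
    - [0, 0, -8.8, 11, -11, -2.5, 1]
    - [0, 0, -9.6, 12, -12, -2.5, 1]
    - [0, 0, -10.4, 13, -13, -2.5, 1]
    - [0, 0, -11.2, 14, -14, -2.5, 1]
    - [0, 0, -12, 15, -15, -2.5, 1]
    - [0, 0, -13, 16, -16, -2.5, 1]
    - [0, 0, -14, 17, -17, -2.5, 1]
    - [0, 0, -15, 18, -18.5, -2.5, 1]
    - [0, 0, -16, 19, -20, -2.5, 1]
    - [0, 0, -16.559, 19.3, -21, -2.5, 1]

```text
time_s: 1.77
position: [0.5175, 0.2223, 0.2971]
tcp_rot: [[-0.326, 0.945, 0.0], [0.945, 0.326, -0.0], [-0.0, 0.0, -1.0]]
force: [0.9, -1.2, 0.4]
opening: 0.996
grasp_force: 0.0
```

Run:
```python
from h import *
print(to([.5275,.264,.30],18.8),to([.5275,.264,.23],18.8),read_state()['joint_positions'])
```

```text
[ 1.000e-03  3.000e-03  4.100e-02  1.206e+00  7.700e-01 -9.700e-02] [1.000e-03 3.000e-03 4.100e-02 1.206e+00 7.690e-01 2.236e+00] [ 1.18882149e+01  2.08485107e+01  8.57348869e+01 -1.56456134e-02
  7.34103353e+01 -7.11420258e+00]
```

Call:
send_rows:
  commands:
    - [0, 0, 0, 0.6, 0.4, 0, 1]
    - [0, 0, 0, 1.2, 0.77, 0.3, 1]
    - [0, 0, 0, 1.2, 0.77, 0.8, 1]
    - [0, 0, 0, 1.2, 0.77, 1.2, 1]
    - [0, 0, 0, 1.2, 0.77, 1.2, 1]
    - [0, 0, 0, 1.2, 0.77, 1.2, 1]

```text
time_s: 2.27
position: [0.5264, 0.2617, 0.2606]
tcp_rot: [[-0.322, 0.947, -0.003], [0.947, 0.322, -0.001], [0.0, -0.003, -1.0]]
force: [0.4, -0.2, 0.1]
opening: 1.004
grasp_force: 0.0
```

Run:
```python
from h import *
s=read_state(); p=np.array(s['position']); print(p,s['qvel'],to([.5275,.264,.159],18.8)); R=np.array(s['tcp_rot'])
t=shot('top','top1.png'); d=shot('side','side1.png')
a=cv2.resize(t['image'][150:270,150:290],None,fx=3,fy=3,interpolation=2); b=cv2.resize(d['image'][150:320,225:345],None,fx=3,fy=3,interpolation=2)
b=b[:510]; a=np.vstack([a,np.zeros((150,420,3),np.uint8)]); cv2.imwrite('pics/d.png',np.hstack([a,b]))
print(proj(d,[p,p+R[:,1]*.0435,p-R[:,1]*.0435,[.5275,.264,.215]]))
```

```text
[0.52639146 0.26165086 0.26060079] [-0.54230602 -1.35083629 -1.57732844  0.03479872 -0.09805334  0.03497257] [-3.100e-02 -2.000e-03  2.000e-03  6.200e-02  7.000e-02  3.387e+00]
[[287.54412386 241.05198902]
 [258.45886487 242.96176813]
 [316.06619189 239.17918983]
 [287.03814573 269.58266709]]
```

View pics/d.png

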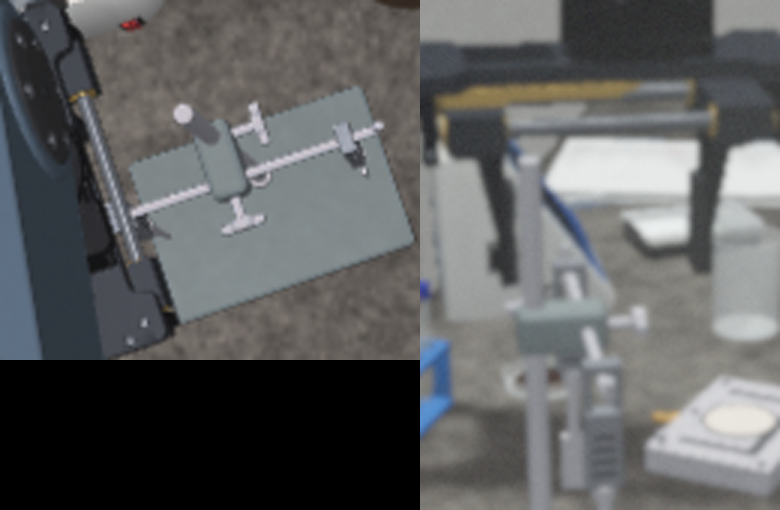

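Call:
send_rows:
  commands:
    - [0, 0, 0, 0.06, 0.05, 0.6, 1]
    - [0, 0, 0, 0.06, 0.05, 1.3, 1]
    - [0, 0, 0, 0.06, 0.05, 2, 1]
    - [0, 0, 0, 0.06, 0.05, 2.6, 1]
    - [0, 0, 0, 0.06, 0.05, 3.1, 1]
    - [0, 0, 0, 0.06, 0.05, 3.38, 1]
    - [0, 0, 0, 0.06, 0.05, 3.38, 1]
    - [0, 0, 0, 0.06, 0.05, 3.38, 1]
    - [0, 0, 0, 0.06, 0.05, 3.38, 0.6]
    - [0, 0, 0, 0.06, 0.05, 3.38, 0.4]
    - [0, 0, 0, 0.06, 0.05, 3.38, 0.35]
    - [0, 0, 0, 0.06, 0.05, 3.38, 0.3]
    - [0, 0, 0, 0.06, 0.05, 3.38, 0.3]

```text
time_s: 3.45
position: [0.5282, 0.264, 0.1607]
tcp_rot: [[-0.322, 0.947, 0.001], [0.947, 0.322, 0.0], [-0.0, 0.001, -1.0]]
force: [0.5, -0.5, 0.4]
opening: 0.705
grasp_force: 0.0
```

Run:
```python
from h import *
s=read_state(); p=np.array(s['position']); R=np.array(s['tcp_rot']); print(p,s['force'],to([.527,.264,.159],18.8))
d=shot('side','side2.png')
o=(240,230)
cv2.imwrite('pics/e.png',cv2.resize(d['image'][230:350,240:340],None,fx=5,fy=5,interpolation=2))
g=p-.0435*0; print((proj(d,[p,[.527,.264,.063]])-o)*5)
```

```text
[0.52820882 0.26402779 0.16067174] [ 0.46068572 -0.49017679  0.38590162] [ 0.011  0.     0.     0.012 -0.038  0.056]
[[235.92736477 357.74258378]
 [244.72982329 627.83214281]]
```

View pics/e.png

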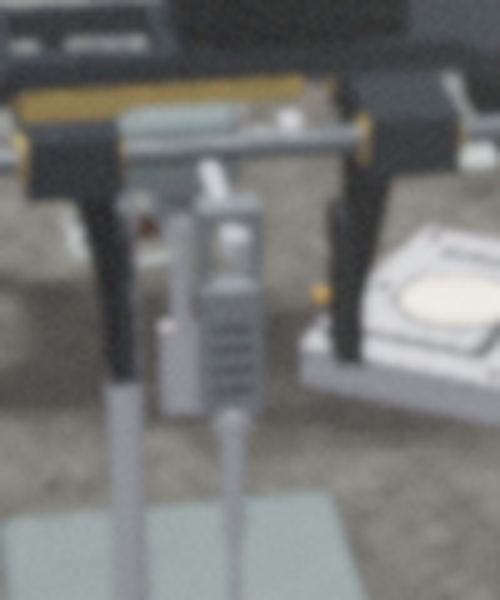

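Call:
send_rows:
  commands:
    - [0, 0, 0, 0, 0, 0, 0.3]
    - [0, 0, 0, 0, 0, 0, 0.3]
    - [0, 0, 0, 0, 0, 0, 0.3]
    - [0, 0, 0, 0, 0, 0, 0.3]
    - [0, 0, 0, 0, 0, 0, 0.3]
    - [0, 0, 0, 0, 0, 0, 0.3]
    - [0, 0, 0, 0, 0, 0, 0.2]
    - [0, 0, 0, 0, 0, 0, 0.1]
    - [0, 0, 0, 0, 0, 0, 0]
    - [0, 0, 0, 0, 0, 0, 0]
    - [0, 0, 0, 0, 0, 0, 0]

```text
time_s: 4.42
position: [0.528, 0.2639, 0.1601]
tcp_rot: [[-0.322, 0.947, -0.0], [0.947, 0.322, 0.0], [0.0, -0.0, -1.0]]
force: [0.1, 0.6, -0.5]
opening: 0.225
grasp_force: 30.0
```

Call:
send_rows:
  commands:
    - [0, 0, 0, 0, 0, -0.1, 0]
    - [0, 0, 0, 0, 0, -0.2, 0]
    - [0, 0, 0, 0, 0, -0.3, 0]
    - [0, 0, 0, 0, 0, -0.4, 0]
    - [0, 0, 0, 0, 0, -0.4, 0]
    - [0, 0, 0, 0, 0, -0.4, 0]
    - [0, 0, 0, 0, 0, -0.4, 0]

```text
time_s: 5.0
position: [0.5279, 0.2639, 0.1722]
tcp_rot: [[-0.322, 0.947, 0.0], [0.947, 0.322, -0.0], [-0.0, 0.0, -1.0]]
force: [0.3, 0.6, 0.0]
opening: 0.226
grasp_force: 30.0
```

Call:
send_rows:
  commands:
    - [0, 0, 0, 0.15, 0, 0, 0]
    - [0, 0, 0, 0.3, 0, 0, 0]
    - [0, 0, 0, 0.45, 0, 0, 0]
    - [0, 0, 0, 0.6, 0, 0, 0]
    - [0, 0, 0, 0.75, 0, 0, 0]
    - [0, 0, 0, 0.8, 0, 0, 0]
    - [0, 0, 0, 0.85, 0, 0, 0]
    - [0, 0, 0, 0.9, 0, 0, 0]
    - [0, 0, 0, 0.95, 0, 0, 0]

```text
time_s: 5.75
position: [0.5188, 0.291, 0.1722]
tcp_rot: [[-0.322, 0.947, 0.0], [0.947, 0.322, -0.0], [-0.0, 0.0, -1.0]]
force: [0.7, 0.5, -0.9]
opening: 0.226
grasp_force: 30.0
```

Call:
send_rows:
  commands:
    - [0, 0, 0, 0.1, 0, 0, 0]
    - [0, 0, 0, 0.2, 0, 0, 0]
    - [0, 0, 0, 0.35, 0, 0, 0]
    - [0, 0, 0, 0.5, 0, 0, 0]
    - [0, 0, 0, 0.65, 0, 0, 0]
    - [0, 0, 0, 0.8, 0, 0, 0]
    - [0, 0, 0, 1.0, 0, 0, 0]
    - [0, 0, 0, 1.2, 0, 0, 0]
    - [0, 0, 0, 1.2, 0, 0, 0]

```text
time_s: 6.5
position: [0.5067, 0.3263, 0.1722]
tcp_rot: [[-0.323, 0.946, -0.0], [0.946, 0.323, 0.001], [0.001, 0.0, -1.0]]
force: [0.2, -0.3, -0.0]
opening: 0.231
grasp_force: 30.0
```

Run:
```python
from h import *
d=shot('side','side3.png'); s=read_state(); p=np.array(s['position']); print(p,s['force'])
t=shot('top','top3.png')
a=cv2.resize(d['image'][200:360,210:340],None,fx=3.75,fy=3.75,interpolation=2); b=np.zeros((600,300,3),np.uint8); q=cv2.resize(t['image'][170:270,165:295],(300,231)); b[:231]=q
cv2.imwrite('pics/f.png',np.hstack([a,b]))
tip=p+[0,0,-.0977]; print(proj(d,tip),(proj(d,tip)-[210,200])*3.75)
q=[.4919,-.0801,np.radians(-16.04)]
from fit import place
for L in((26,46,14),(-26,46,14),(-26,-46,14),(26,-46,14)): print(place(q,L))
```

```text
[0.50687639 0.32570781 0.17215356] [-0.74672433 -0.14417568 -0.73748264]
[[294.24168825 372.29104906]] [[315.90633093 646.09143398]]
[[ 0.5296 -0.0431  0.014 ]]
[[ 0.4796 -0.0287  0.014 ]]
[[ 0.4542 -0.1171  0.014 ]]
[[ 0.5042 -0.1315  0.014 ]]
```

View pics/f.png

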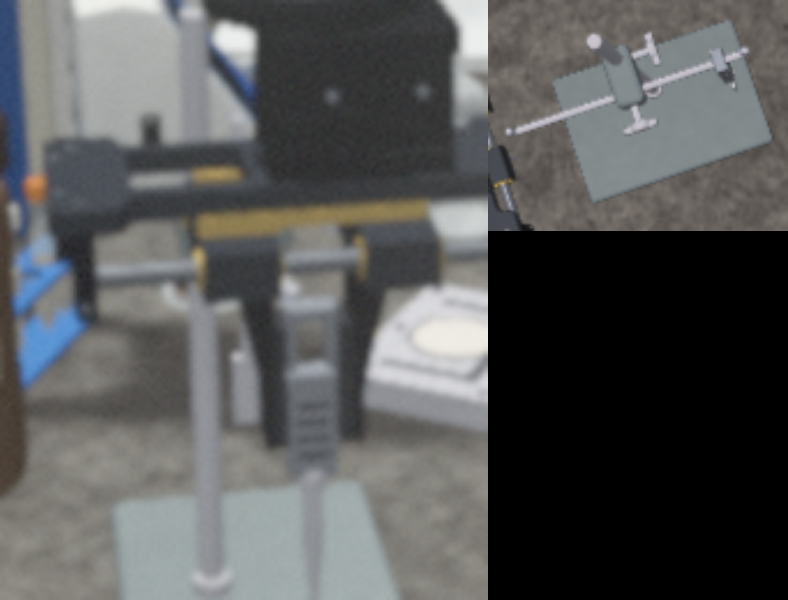

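Call:
send_rows:
  commands:
    - [0, 0, 0, 0, 0, -0.8, 0]
    - [0, 0, 0, 0.2, -0.6, -1.6, 0]
    - [0, 0, 0, 0.4, -1.4, -2.4, 0]
    - [0, 0, 0, 0.7, -2.4, -2.6, 0]
    - [0, 0, 0, 0.96, -3.4, -2.6, 0]
    - [0, 0, -0.2, -0.1, -3.8, -2.6, 0]
    - [0, 0, -0.4, -1.2, -4.1, -2.6, 0]
    - [0, 0, -0.6, -2.3, -4.4, -2.6, 0]
    - [0, 0, -0.8, -3.4, -4.7, -2.6, 0]
    - [0, 0, -1, -4.5, -5, -2.6, 0]
    - [0, 0, -1.2, -5.6, -5.4, -2.6, 0]
    - [0, 0, -1.4, -6.7, -5.8, -2.6, 0]
    - [0, 0, -1.6, -7.9, -6.2, -2.6, 0]
    - [0, 0, -1.8, -9.2, -6.5, -2.6, 0]
    - [0, 0, -2.04, -9.9, -6, -2.6, 0]
    - [0, 0, -2.04, -10.7, -5.4, -2.6, 0]
    - [0, 0, -2.04, -11.4, -4.8, -2.6, 0]
    - [0, 0, -2.04, -11.7, -4.4, -2.6, 0]
    - [0, 0, -2.04, -11.78, -4.27, -2.6, 0]
    - [0, 0, -2.04, -11.78, -4.27, -2.6, 0]

```text
time_s: 8.27
position: [0.5004, -0.0514, 0.2499]
tcp_rot: [[-0.484, 0.875, -0.0], [0.875, 0.484, 0.0], [0.0, -0.0, -1.0]]
force: [-0.6, 0.4, -0.8]
opening: 0.226
grasp_force: 30.0
```

Run:
```python
from h import *
s=read_state(); print(s['position'],s['force'],to([.5296,-.0431,.127],29))
```

```text
[ 0.50039331 -0.05141551  0.24993207] [-0.64945156  0.36670355 -0.83061259] [-1.000e-03 -1.000e-03 -1.000e-02 -2.290e-01  9.860e-01  4.098e+00]
```

Call:
send_rows:
  commands:
    - [0, 0, 0, -0.1, 0.5, 0.8, 0]
    - [0, 0, 0, -0.23, 0.99, 1.6, 0]
    - [0, 0, 0, -0.23, 0.99, 2.4, 0]
    - [0, 0, 0, -0.23, 0.99, 3.2, 0]
    - [0, 0, 0, -0.23, 0.99, 3.8, 0]
    - [0, 0, 0, -0.23, 0.99, 4.1, 0]
    - [0, 0, 0, -0.23, 0.99, 4.1, 0]
    - [0, 0, 0, -0.23, 0.99, 4.1, 0]

```text
time_s: 8.93
position: [0.5285, -0.042, 0.1275]
tcp_rot: [[-0.485, 0.874, -0.001], [0.874, 0.485, 0.0], [0.001, -0.001, -1.0]]
force: [0.1, 0.2, 0.5]
opening: 0.228
grasp_force: 30.0
```

Run:
```python
from h import *
from fit import place
s=read_state(); p=np.array(s['position']); print(p,s['force'])
d=shot('side','side4.png'); t=shot('top','top4.png')
o=np.array([285,225]); k=6
a=cv2.resize(d['image'][225:325,285:375],None,fx=k,fy=k,interpolation=2)
b=np.zeros((600,240,3),np.uint8); b[:210]=cv2.resize(t['image'][205:275,322:402],None,fx=3,fy=3)
cv2.imwrite('pics/g.png',np.hstack([a,b]))
q=[.4919,-.0801,np.radians(-16.04)]
f=lambda P:((proj(d,P)-o+.5)*k-.5).round(0).tolist()
print('tip',f(p-[0,0,.097]),'tcp',f(p),'start',f(place(q,(26,46,14))),'corners',f(place(q,[(48,68,20),(-48,68,20),(-48,-68,20),(48,-68,20)])),'U',f(place(q,[(26,46,20),(-26,46,20),(-26,-46,20),(26,-46,20)])),'pin',f(place(q,(39.5,59.5,29))))
```

```text
[ 0.5285 -0.042   0.1275] [0.0978 0.193  0.4909]
tip [[183.0, 405.0]] tcp [[183.0, 156.0]] start [[180.0, 445.0]] corners [[99.0, 443.0], [347.0, 494.0], [476.0, 345.0], [248.0, 304.0]] U [[180.0, 430.0], [312.0, 456.0], [403.0, 357.0], [277.0, 334.0]] pin [[131.0, 416.0]]
```

View pics/g.png

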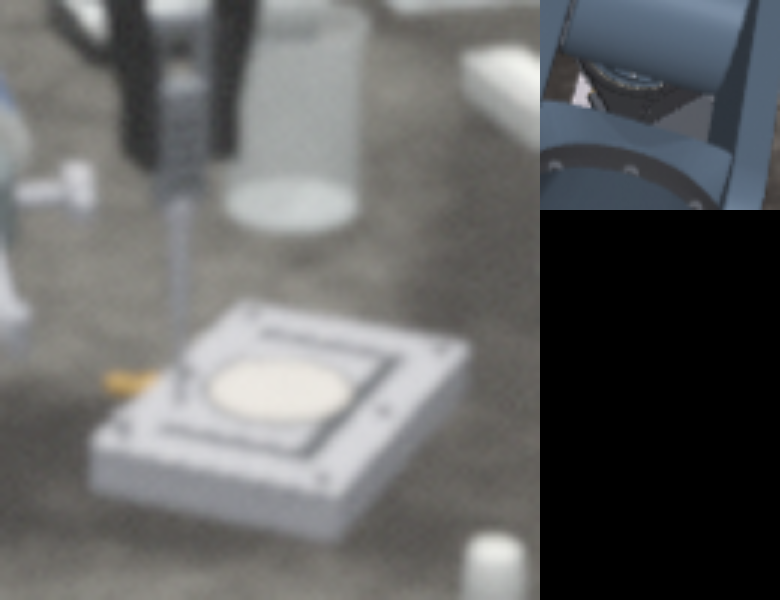

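Call:
send_rows:
  commands:
    - [0, 0, 0, -0.05, 0.02, 0.1, 0]
    - [0, 0, 0, -0.05, 0.02, 0.2, 0]
    - [0, 0, 0, -0.05, 0.02, 0.27, 0]
    - [0, 0, 0, -0.05, 0.02, 0.29, 0]
    - [0, 0, 0, -0.05, 0.02, 0.31, 0]
    - [0, 0, 0, -0.05, 0.02, 0.33, 0]
    - [0, 0, 0, -0.05, 0.02, 0.33, 0]

```text
time_s: 9.62
position: [0.5303, -0.0435, 0.1171]
tcp_rot: [[-0.485, 0.875, -0.0], [0.875, 0.485, 0.0], [0.0, -0.0, -1.0]]
force: [-1.0, -0.4, -1.2]
opening: 0.224
grasp_force: 30.0
```

Call:
send_rows:
  commands:
    - [0, 0, 0, 0, 0, 0.02, 0]
    - [0, 0, 0, 0, 0, 0.03, 0]
    - [0, 0, 0, 0, 0, 0.03, 0]

```text
time_s: 9.87
position: [0.5303, -0.0435, 0.1163]
tcp_rot: [[-0.485, 0.875, -0.0], [0.875, 0.485, 0.0], [0.0, -0.0, -1.0]]
force: [-0.9, -1.2, -0.6]
opening: 0.223
grasp_force: 30.0
```

Call:
send_rows:
  commands:
    - [0, 0, 0, 0, 0, 0.02, 0]
    - [0, 0, 0, 0, 0, 0.03, 0]
    - [0, 0, 0, 0, 0, 0.03, 0]

```text
time_s: 10.12
position: [0.5303, -0.0435, 0.1154]
tcp_rot: [[-0.485, 0.875, -0.0], [0.875, 0.485, 0.0], [0.0, -0.0, -1.0]]
force: [0.2, 0.6, -0.2]
opening: 0.228
grasp_force: 30.0
```

Call:
send_rows:
  commands:
    - [0, 0, 0, 0, 0, 0.03, 0]
    - [0, 0, 0, 0, 0, 0.06, 0]
    - [0, 0, 0, 0, 0, 0.09, 0]
    - [0, 0, 0, 0, 0, 0.09, 0]

```text
time_s: 10.45
position: [0.5302, -0.0434, 0.1125]
tcp_rot: [[-0.485, 0.875, -0.0], [0.875, 0.485, 0.0], [0.0, -0.0, -1.0]]
force: [-0.2, -0.4, -0.0]
opening: 0.231
grasp_force: 30.0
```

Call:
send_rows:
  commands:
    - [0, 0, 0, 0, 0, 0.02, 0]
    - [0, 0, 0, 0, 0, 0.03, 0]
    - [0, 0, 0, 0, 0, 0.03, 0]

```text
time_s: 10.7
position: [0.5303, -0.0435, 0.1118]
tcp_rot: [[-0.485, 0.875, -0.0], [0.875, 0.485, 0.0], [0.0, -0.0, -1.0]]
force: [0.1, 0.7, -0.5]
opening: 0.224
grasp_force: 30.0
```

Call:
send_rows:
  commands:
    - [0, 0, 0, 0, 0, 0.02, 0]
    - [0, 0, 0, 0, 0, 0.03, 0]
    - [0, 0, 0, 0, 0, 0.03, 0]

```text
time_s: 10.95
position: [0.5305, -0.0435, 0.111]
tcp_rot: [[-0.485, 0.875, 0.0], [0.875, 0.485, -0.0], [-0.0, 0.0, -1.0]]
force: [-1.0, -0.3, 0.2]
opening: 0.226
grasp_force: 30.0
```

Call:
send_rows:
  commands:
    - [0, 0, 0, 0.03, 0.03, 0, 0]
    - [0, 0, 0, 0.06, 0.06, 0, 0]
    - [0, 0, 0, 0.06, 0.06, 0, 0]

```text
time_s: 11.2
position: [0.5311, -0.0408, 0.111]
tcp_rot: [[-0.485, 0.875, 0.0], [0.875, 0.485, 0.0], [-0.0, 0.0, -1.0]]
force: [0.4, -0.6, -0.3]
opening: 0.225
grasp_force: 30.0
```

Call:
send_rows:
  commands:
    - [0, 0, 0, -0.03, -0.03, 0, 0]
    - [0, 0, 0, -0.06, -0.06, 0, 0]
    - [0, 0, 0, -0.09, -0.09, 0, 0]
    - [0, 0, 0, -0.12, -0.12, 0, 0]
    - [0, 0, 0, -0.12, -0.12, 0, 0]

```text
time_s: 11.62
position: [0.5297, -0.046, 0.111]
tcp_rot: [[-0.484, 0.875, 0.0], [0.875, 0.484, 0.001], [0.0, 0.0, -1.0]]
force: [0.4, 1.0, 0.4]
opening: 0.225
grasp_force: 30.0
```

Call:
send_rows:
  commands:
    - [0, 0, 0, 0.03, 0.03, 0, 0]
    - [0, 0, 0, 0.07, 0.05, 0, 0]
    - [0, 0, 0, 0.07, 0.05, 0.01, 0]
    - [0, 0, 0, 0.07, 0.05, 0.02, 0]
    - [0, 0, 0, 0.07, 0.05, 0.02, 0]

```text
time_s: 12.03
position: [0.5301, -0.0433, 0.1106]
tcp_rot: [[-0.485, 0.875, 0.0], [0.875, 0.485, 0.0], [-0.0, 0.0, -1.0]]
force: [-0.5, 0.9, 2.5]
opening: 0.227
grasp_force: 30.0
```

Call:
send_rows:
  commands:
    - [0, 0, 0, 0, 0, 0.02, 0]
    - [0, 0, 0, 0, 0, 0.02, 0]
    - [0, 0, 0, 0, 0, 0.02, 0]

```text
time_s: 12.28
position: [0.5301, -0.0433, 0.1103]
tcp_rot: [[-0.485, 0.875, 0.0], [0.875, 0.485, -0.0], [-0.0, 0.0, -1.0]]
force: [-0.8, -0.2, 5.0]
opening: 0.228
grasp_force: 30.0
```

Call:
send_rows:
  commands:
    - [0, 0, 0, 0, 0, 0.02, 0]
    - [0, 0, 0, 0, 0, 0.02, 0]
    - [0, 0, 0, 0, 0, 0.02, 0]

```text
time_s: 12.53
position: [0.5302, -0.0434, 0.1101]
tcp_rot: [[-0.485, 0.875, 0.001], [0.875, 0.485, -0.0], [-0.0, 0.001, -1.0]]
force: [-1.3, 0.8, 8.4]
opening: 0.225
grasp_force: 30.0
```

Call:
send_rows:
  commands:
    - [0, 0, 0, 0, 0, -0.02, 0]
    - [0, 0, 0, 0.059, -0.059, -0.02, 0]
    - [0, 0, 0, 0.118, -0.118, -0.02, 0]
    - [0, 0, 0, 0.177, -0.177, -0.02, 0]
    - [0, 0, 0, 0.236, -0.236, -0.02, 0]
    - [0, 0, 0, 0.295, -0.295, -0.02, 0]

```text
time_s: 13.03
position: [0.5198, -0.0407, 0.1104]
tcp_rot: [[-0.485, 0.875, 0.005], [0.875, 0.485, -0.002], [-0.004, 0.003, -1.0]]
force: [4.0, -1.0, 4.8]
opening: 0.231
grasp_force: 30.0
```

```bash
cat > loc.py <<'E'
from h import *
s=read_state(); d=np.array(s['position'])[:2]-[.4919,-.0801]; t=np.radians(-16.04)
f=np.array(s['force']); R=np.array([[np.cos(t),np.sin(t)],[-np.sin(t),np.cos(t)]])
print('cell xy mm',(R@d*1000).round(2),'F cell',(R@f[:2]).round(1),f[2].round(1),'z',s['position'][2],s['time_s'])
E
python3 loc.py
```

```text
cell xy mm [15.94 45.63] F cell [4.1 0.1] 4.8 z 0.11040225128166983 13.0333
```

Call:
send_rows:
  commands:
    - [0, 0, 0, 0.059, -0.059, -0.005, 0]
    - [0, 0, 0, 0.118, -0.118, -0.005, 0]
    - [0, 0, 0, 0.177, -0.177, -0.005, 0]
    - [0, 0, 0, 0.236, -0.236, -0.005, 0]

```text
time_s: 13.37
position: [0.5094, -0.0375, 0.1103]
tcp_rot: [[-0.485, 0.875, 0.003], [0.875, 0.485, -0.001], [-0.002, 0.002, -1.0]]
force: [4.7, -1.4, 4.7]
opening: 0.227
grasp_force: 30.0
```

```bash
python3 loc.py
```

```text
cell xy mm [ 5.07 45.75] F cell [ 4.9 -0. ] 4.7 z 0.11034149893253392 13.3667
```

```bash
cat > chk.py <<'E'
from h import *
def track(cam,ref,cur,box,m=6):
    x,y,w,h=box; t=ref[y:y+h,x:x+w]; s=cur[y-m:y+h+m,x-m:x+w+m]
    r=cv2.matchTemplate(s,t,cv2.TM_CCOEFF_NORMED); _,v,_,(i,j)=cv2.minMaxLoc(r)
    sub=lambda a,b,c:0.5*(a-c)/(a-2*b+c)
    dx=i-m+(sub(r[j,i-1],r[j,i],r[j,i+1]) if 0<i<2*m else 0); dy=j-m+(sub(r[j-1,i],r[j,i],r[j+1,i]) if 0<j<2*m else 0)
    return round(dx,2),round(dy,2),round(v,3)
E
python3 - <<'E'
from chk import *
d=shot('side','side5.png')['image']; ref=cv2.imread('pics/side0.png')
print('cell front edge',track('s',ref,d,(300,292,50,24)),'right',track('s',ref,d,(335,275,30,30)),'beaker',track('s',ref,d,(320,215,28,50)))
s=read_state();print(s['force'],s['moment'])
# shank column profile: dark/bright extremum rows above cell
r4=cv2.imread('pics/side4.png')
c=dict(np.load('pics/side.npz')); p=np.array(s['position']); print(proj(c,[p,p-[0,0,.04],p-[0,0,.06],p-[0,0,.097]]))
g=cv2.GaussianBlur(cv2.absdiff(d,ref).sum(2).astype(float),(0,0),.8)
for row in(262,268,274,280,284,288): 
    w=np.maximum(g[row,285:345]-30,0); print(row,(w*np.arange(285,345)).sum()/max(w.sum(),1), g[row,290:340:2].astype(int))
E
```

```text
cell front edge (np.float32(0.03), np.float32(0.02), 0.996) right (np.float32(0.01), np.float32(0.0), 0.999) beaker (np.float32(1.91), np.float32(1.05), 0.239)
[ 1.10756123 -0.19702159  7.15831796] [-0.26226295 -0.93850008 -0.0215102 ]
[[324.11933366 259.52997833]
 [323.98454025 276.84008864]
 [323.91837839 285.33656543]
 [323.79808562 300.78450912]]
262 323.0152493573251 [  4   3   4   3   4   3   3   4   5   4   4   2  11  52 100  87  79 131
 154  78  30  16   6   2   6]
268 288.90669784500255 [34 14  4  5  4  3  3  4  3  4  4  4  3  3  8 19 17 15 11  6  3  5  5  6
  5]
274 286.3735346830565 [43 29  9  5  3  3  3  3  3  4  2  2  4  4  4  5 14 14  5  5  3  5  4  3
  4]
280 321.2225493528552 [ 32  38  11   3   2   3   4   4   3   5   5   3   3   5   5  35 140 124
  20   3   4   5   4   5   4]
284 318.3185126854567 [ 42  41   9   6   4   6   3   3   4   4   3   5   3   4   4  21 107  91
  11   5   5   5   5   4   5]
288 303.52130739221076 [ 50  18   4   7   4   6   4   6   5   6   7   6   6   5   5  21 106  65
   7   6   4   5   6   6   6]
```

Call:
send_rows:
  commands:
    - [0, 0, 0, 0.06, -0.06, -0.012, 0]
    - [0, 0, 0, 0.12, -0.12, -0.012, 0]
    - [0, 0, 0, 0.18, -0.18, -0.012, 0]
    - [0, 0, 0, 0.24, -0.24, -0.012, 0]
    - [0, 0, 0, 0.3, -0.3, -0.012, 0]
    - [0, 0, 0, 0.36, -0.36, -0.012, 0]

```text
time_s: 13.92
position: [0.4938, -0.033, 0.1104]
tcp_rot: [[-0.485, 0.875, 0.001], [0.875, 0.485, -0.0], [-0.001, 0.001, -1.0]]
force: [4.5, -0.8, 4.8]
opening: 0.228
grasp_force: 30.0
```

Call:
send_rows:
  commands:
    - [0, 0, 0, 0.06, -0.06, 0, 0]
    - [0, 0, 0, 0.12, -0.12, 0, 0]
    - [0, 0, 0, 0.18, -0.18, 0, 0]
    - [0, 0, 0, 0.24, -0.24, 0, 0]
    - [0, 0, 0, 0.3, -0.3, 0, 0]
    - [0, 0, 0, 0.36, -0.36, 0, 0]

```text
time_s: 14.42
position: [0.4791, -0.0288, 0.1104]
tcp_rot: [[-0.485, 0.875, 0.001], [0.875, 0.485, -0.0], [-0.001, 0.001, -1.0]]
force: [4.1, -0.7, 4.9]
opening: 0.224
grasp_force: 30.0
```

```bash
python3 loc.py
```

```text
cell xy mm [-26.51  45.78] F cell [4.1 0.4] 4.9 z 0.11036493459954408 14.4167
```

Call:
send_rows:
  commands:
    - [0, 0, 0, -0.059, -0.059, -0.005, 0]
    - [0, 0, 0, -0.118, -0.118, -0.005, 0]
    - [0, 0, 0, -0.177, -0.177, -0.005, 0]
    - [0, 0, 0, -0.236, -0.236, -0.005, 0]
    - [0, 0, 0, -0.295, -0.295, -0.005, 0]

```text
time_s: 14.83
position: [0.4756, -0.0389, 0.1104]
tcp_rot: [[-0.482, 0.876, 0.001], [0.876, 0.482, 0.004], [0.003, 0.003, -1.0]]
force: [5.7, 5.1, 4.6]
opening: 0.223
grasp_force: 30.0
```

```bash
python3 loc.py
```

```text
cell xy mm [-27.07  35.11] F cell [4.1 6.4] 4.6 z 0.11036530338668332 14.8333
```

Call:
send_rows:
  commands:
    - [0, 0, 0, -0.075, -0.043, 0, 0]
    - [0, 0, 0, -0.146, -0.09, 0, 0]
    - [0, 0, 0, -0.205, -0.149, 0, 0]
    - [0, 0, 0, -0.264, -0.208, 0, 0]

```text
time_s: 15.17
position: [0.4732, -0.0483, 0.1103]
tcp_rot: [[-0.482, 0.876, -0.001], [0.876, 0.482, 0.005], [0.005, 0.002, -1.0]]
force: [5.0, 7.0, 6.0]
opening: 0.226
grasp_force: 30.0
```

```bash
python3 loc.py
```

```text
cell xy mm [-26.78  25.44] F cell [2.8 8.1] 6.0 z 0.11028205576024744 15.1667
```

Call:
send_rows:
  commands:
    - [0, 0, 0, -0.025, 0.025, -0.012, 0]
    - [0, 0, 0, -0.04, 0.04, -0.012, 0]
    - [0, 0, 0, -0.04, 0.04, -0.012, 0]

```text
time_s: 15.42
position: [0.4731, -0.05, 0.1103]
tcp_rot: [[-0.485, 0.875, -0.005], [0.875, 0.485, 0.002], [0.005, -0.004, -1.0]]
force: [1.5, 0.1, 6.7]
opening: 0.226
grasp_force: 30.0
```

```bash
python3 loc.py
python3 - <<'E'
from chk import *
d=shot('side','side6.png'); c=d; d=d['image']; ref=cv2.imread('pics/side0.png')
print('cell right',track('s',ref,d,(335,275,30,30)),'front',track('s',ref,d,(300,292,40,24)))
s=read_state(); p=np.array(s['position']); print(proj(c,[p,p-[0,0,.04],p-[0,0,.06],p-[0,0,.097]])); print(np.array(s['tcp_rot']).round(4).tolist())
g=cv2.GaussianBlur(cv2.absdiff(d,ref).sum(2).astype(float),(0,0),.8)
for row in range(258,302,4):
    w=np.maximum(g[row,320:365]-40,0); print(row,(w*np.arange(320,365)).sum()/max(w.sum(),1),g[row,330:356].astype(int))
E
```

```text
cell xy mm [-26.37  23.77] F cell [1.4 0.5] 6.7 z 0.11030526455872393 15.4167
cell right (np.float32(-0.02), np.float32(0.02), 0.981) front (np.float32(-0.03), np.float32(-0.0), 0.999)
[[341.37034765 258.18651952]
 [341.02576758 275.40202092]
 [340.85661413 283.85306528]
 [340.54903235 299.22010182]]
[[-0.4847, 0.8747, -0.0052], [0.8747, 0.4847, 0.0023], [0.0045, -0.0035, -1.0]]
258 338.773611233976 [ 32  86 170 266 347 400 418 407 375 341 320 306 281 234 173 123 106 113
 120 116  96  61  30  12   5   3]
262 339.0000322074938 [  3   4   6  17  46  94 151 195 211 207 191 168 138 101  63  32  15   9
   7   6   4   4   5   6   6   5]
266 341.45209457238224 [ 5  5  4  3  4  8 13 19 23 29 39 46 45 34 18 10  6  5  3  3  3  4  4  4
  3  4]
270 340.49561842779667 [ 3  4  3  3  3  3  3  7 19 35 46 46 33 16  5  3  3  4  5  4  3  4  4  4
  6  6]
274 0.0 [ 3  3  3  4  4  6  4  4  8 20 30 30 19  9  5  4  3  4  4  5  6  5  4  4
  5  5]
278 340.334596873045 [  5   5   5   6   6   5   5  15  41  77 100  94  63  29  10   5   4   3
   4   3   3   4   4   6   6   7]
282 340.41835096120894 [ 6  6  5  6  6  5  4  9 29 62 88 85 56 25  8  4  6  7  7  6  6  7  6  5
  6  6]
286 340.29970825003556 [ 5  5  5  6  6  5  5  7 23 62 96 88 47 14  3  4  6  7  6  5  5  6  6  6
  7  5]
290 340.3799791201787 [ 6  6  6  6  7  7  5  7 22 60 93 87 51 21  7  4  3  4  6  6  5  5  5  5
  5  5]
294 0.0 [ 7  8  7  7  7  7  6  6  8 16 24 21 11  7  6  5  4  6  6  5  5  5  5  4
  5  4]
298 0.0 [ 6  5  5  6  7  8  8  9 12 16 14 10  9  9  7  5  6  6  6  5  4  5  6  8
  8  7]
```

Call:
send_rows:
  commands:
    - [0, 0, 0, -0.065, -0.053, -0.01, 0]
    - [0, 0, 0, -0.125, -0.111, -0.01, 0]
    - [0, 0, 0, -0.184, -0.17, -0.01, 0]
    - [0, 0, 0, -0.243, -0.229, -0.01, 0]
    - [0, 0, 0, -0.302, -0.288, -0.01, 0]

```text
time_s: 15.88
position: [0.4703, -0.0627, 0.1105]
tcp_rot: [[-0.485, 0.875, -0.005], [0.875, 0.485, 0.002], [0.004, -0.003, -1.0]]
force: [0.7, 2.8, 2.7]
opening: 0.227
grasp_force: 30.0
```

```bash
python3 loc.py
```

```text
cell xy mm [-25.6  10.7] F cell [-0.1  2.9] 2.7 z 0.1104988797701417 15.8833
```

Call:
send_rows:
  commands:
    - [0, 0, 0, -0.058, -0.06, 0.006, 0]
    - [0, 0, 0, -0.117, -0.119, 0.006, 0]
    - [0, 0, 0, -0.176, -0.178, 0.006, 0]
    - [0, 0, 0, -0.235, -0.237, 0.006, 0]
    - [0, 0, 0, -0.294, -0.296, 0.006, 0]
    - [0, 0, 0, -0.353, -0.355, 0.006, 0]
    - [0, 0, 0, -0.412, -0.414, 0.006, 0]

```text
time_s: 16.47
position: [0.4675, -0.0808, 0.1108]
tcp_rot: [[-0.485, 0.875, 0.0], [0.875, 0.485, -0.001], [-0.001, -0.0, -1.0]]
force: [-0.2, -0.2, 0.1]
opening: 0.222
grasp_force: 30.0
```

```bash
python3 loc.py
```

```text
cell xy mm [-23.28  -7.38] F cell [-0.1 -0.2] 0.1 z 0.11079848392539723 16.4667
```

Call:
send_rows:
  commands:
    - [0, 0, 0, 0, 0, -0.02, 0]
    - [0, 0, 0, 0.03, -0.03, -0.02, 0]
    - [0, 0, 0, 0.06, -0.06, -0.02, 0]
    - [0, 0, 0, 0.08, -0.08, -0.02, 0]
    - [0, 0, 0, 0.08, -0.08, -0.02, 0]
    - [0, 0, 0, 0.08, -0.08, -0.02, 0]

```text
time_s: 16.97
position: [0.4643, -0.0792, 0.1115]
tcp_rot: [[-0.485, 0.875, 0.0], [0.875, 0.485, -0.0], [-0.0, 0.0, -1.0]]
force: [0.5, -0.4, -0.4]
opening: 0.223
grasp_force: 30.0
```

```bash
python3 loc.py
```

```text
cell xy mm [-26.82  -6.76] F cell [ 0.6 -0.2] -0.4 z 0.11150720955184514 16.9667
```

Call:
send_rows:
  commands:
    - [0, 0, 0, -0.03, 0.03, 0, 0]
    - [0, 0, 0, -0.06, 0.06, 0, 0]
    - [0, 0, 0, -0.09, 0.09, 0, 0]
    - [0, 0, 0, -0.12, 0.12, 0, 0]
    - [0, 0, 0, -0.13, 0.13, 0, 0]
    - [0, 0, 0, -0.13, 0.13, 0, 0]

```text
time_s: 17.47
position: [0.4693, -0.0806, 0.1114]
tcp_rot: [[-0.485, 0.875, -0.001], [0.875, 0.485, 0.0], [0.001, -0.001, -1.0]]
force: [-0.6, 0.1, -0.4]
opening: 0.231
grasp_force: 30.0
```

```bash
python3 loc.py
```

```text
cell xy mm [-21.56  -6.74] F cell [-0.6 -0.1] -0.4 z 0.11139784449507305 17.4667
```

Call:
send_rows:
  commands:
    - [0, 0, 0, 0.03, -0.03, -0.2, 0]
    - [0, 0, 0, 0.03, -0.03, -0.5, 0]
    - [0, 0, 0, 0.03, 0.1, -0.75, 0]
    - [0, 0, 0, 0.05, 0.6, -0.75, 0]
    - [0, 0, 0, 0.07, 1.2, -0.75, 0]
    - [0, 0, 0, 0.07, 1.8, -0.75, 0]
    - [0, 0, 0, 0.07, 2.25, -0.75, 0]
    - [0, 0, 0, 0.07, 2.4, -0.75, 0]
    - [0, 0, 0, 0.07, 2.4, -0.75, 0]
    - [0, 0, 0, 0.07, 2.4, -0.75, 0]

```text
time_s: 18.3
position: [0.5311, -0.0439, 0.1343]
tcp_rot: [[-0.485, 0.874, -0.0], [0.874, 0.485, -0.0], [0.0, -0.0, -1.0]]
force: [-0.6, 0.2, 0.1]
opening: 0.23
grasp_force: 30.0
```

```bash
python3 loc.py
```

```text
cell xy mm [27.62 45.63] F cell [-0.7 -0. ] 0.1 z 0.13432133066874669 18.3
```

Call:
send_rows:
  commands:
    - [0, 0, 0, 0, 0, 0.2, 0]
    - [0, 0, 0, 0, 0, 0.4, 0]
    - [0, 0, 0, 0, 0, 0.55, 0]
    - [0, 0, 0, 0, 0, 0.65, 0]
    - [0, 0, 0, 0, 0, 0.72, 0]
    - [0, 0, 0, 0, 0, 0.76, 0]
    - [0, 0, 0, 0, 0, 0.76, 0]
    - [0, 0, 0, 0, 0, 0.76, 0]

```text
time_s: 18.97
position: [0.5315, -0.044, 0.1112]
tcp_rot: [[-0.485, 0.875, 0.0], [0.875, 0.485, 0.0], [-0.0, 0.0, -1.0]]
force: [0.0, -0.4, 0.1]
opening: 0.233
grasp_force: 30.0
```

Call:
send_rows:
  commands:
    - [0, 0, 0, 0, 0, 0.02, 0]
    - [0, 0, 0, 0, 0, 0.03, 0]
    - [0, 0, 0, 0, 0, 0.03, 0]

```text
time_s: 19.22
position: [0.5318, -0.0441, 0.1107]
tcp_rot: [[-0.485, 0.875, 0.001], [0.875, 0.485, -0.0], [-0.001, 0.001, -1.0]]
force: [-0.7, 0.7, 2.4]
opening: 0.225
grasp_force: 30.0
```

```bash
python3 loc.py
```

```text
cell xy mm [28.35 45.66] F cell [-0.9  0.5] 2.4 z 0.11065038489566262 19.2167
```

Call:
send_rows:
  commands:
    - [0, 0, 0, 0, 0, 0.01, 0]
    - [0, 0, 0, 0, 0, 0.01, 0]

```text
time_s: 19.38
position: [0.5318, -0.0441, 0.1104]
tcp_rot: [[-0.485, 0.875, 0.001], [0.875, 0.485, -0.0], [-0.001, 0.001, -1.0]]
force: [-1.1, 0.9, 3.7]
opening: 0.232
grasp_force: 30.0
```

Call:
send_rows:
  commands:
    - [0, 0, 0, 0.059, -0.059, 0, 0]
    - [0, 0, 0, 0.118, -0.118, 0, 0]
    - [0, 0, 0, 0.177, -0.177, 0, 0]

```text
time_s: 19.63
position: [0.5259, -0.0424, 0.1105]
tcp_rot: [[-0.485, 0.875, 0.004], [0.875, 0.485, -0.001], [-0.003, 0.003, -1.0]]
force: [2.5, -1.1, 2.1]
opening: 0.231
grasp_force: 30.0
```

Call:
send_rows:
  commands:
    - [0, 0, 0, 0.059, -0.059, 0, 0]
    - [0, 0, 0, 0.118, -0.118, 0, 0]
    - [0, 0, 0, 0.177, -0.177, 0, 0]

```text
time_s: 19.88
position: [0.5181, -0.0402, 0.1104]
tcp_rot: [[-0.485, 0.875, 0.003], [0.875, 0.485, -0.001], [-0.002, 0.002, -1.0]]
force: [3.4, 0.2, 4.2]
opening: 0.227
grasp_force: 30.0
```

```bash
python3 loc.py
```

```text
cell xy mm [14.19 45.6 ] F cell [3.3 1.1] 4.2 z 0.11044924640926457 19.8833
```

Call:
send_rows:
  commands:
    - [0, 0, 0, 0.059, -0.059, 0, 0]
    - [0, 0, 0, 0.118, -0.118, 0, 0]
    - [0, 0, 0, 0.177, -0.177, 0, 0]
    - [0, 0, 0, 0.236, -0.236, 0, 0]

```text
time_s: 20.22
position: [0.5083, -0.0374, 0.1104]
tcp_rot: [[-0.485, 0.875, 0.003], [0.875, 0.485, -0.001], [-0.002, 0.002, -1.0]]
force: [5.0, -0.9, 5.3]
opening: 0.226
grasp_force: 30.0
```

Call:
send_rows:
  commands:
    - [0, 0, 0, 0.059, -0.059, 0, 0]
    - [0, 0, 0, 0.118, -0.118, 0, 0]
    - [0, 0, 0, 0.177, -0.177, 0, 0]

```text
time_s: 20.47
position: [0.5011, -0.0353, 0.1104]
tcp_rot: [[-0.485, 0.875, 0.003], [0.875, 0.485, -0.001], [-0.002, 0.002, -1.0]]
force: [4.9, -1.3, 4.3]
opening: 0.228
grasp_force: 30.0
```

```bash
python3 loc.py
```

```text
cell xy mm [-3.57 45.58] F cell [5.  0.1] 4.3 z 0.11035187941512764 20.4667
```

Call:
send_rows:
  commands:
    - [0, 0, 0, 0.059, -0.059, 0, 0]
    - [0, 0, 0, 0.118, -0.118, 0, 0]
    - [0, 0, 0, 0.177, -0.177, 0, 0]
    - [0, 0, 0, 0.236, -0.236, 0, 0]

```text
time_s: 20.8
position: [0.4915, -0.0326, 0.1104]
tcp_rot: [[-0.485, 0.875, 0.003], [0.875, 0.485, -0.001], [-0.002, 0.002, -1.0]]
force: [3.8, -1.1, 5.6]
opening: 0.226
grasp_force: 30.0
```

Call:
send_rows:
  commands:
    - [0, 0, 0, 0.059, -0.059, 0, 0]
    - [0, 0, 0, 0.118, -0.118, 0, 0]
    - [0, 0, 0, 0.177, -0.177, 0, 0]
    - [0, 0, 0, 0.234, -0.234, 0, 0]

```text
time_s: 21.13
position: [0.482, -0.0298, 0.1104]
tcp_rot: [[-0.485, 0.875, 0.003], [0.875, 0.485, -0.001], [-0.002, 0.002, -1.0]]
force: [4.0, -0.7, 4.8]
opening: 0.228
grasp_force: 30.0
```

```bash
python3 loc.py
```

```text
cell xy mm [-23.44  45.57] F cell [4.1 0.5] 4.8 z 0.11037404270047588 21.1333
```

Call:
send_rows:
  commands:
    - [0, 0, 0, 0.02, -0.02, 0, 0]
    - [0, 0, 0, -0.03, -0.07, 0, 0]
    - [0, 0, 0, -0.09, -0.126, 0, 0]
    - [0, 0, 0, -0.152, -0.182, 0, 0]

```text
time_s: 21.47
position: [0.4776, -0.0338, 0.1102]
tcp_rot: [[-0.482, 0.876, -0.001], [0.876, 0.482, 0.005], [0.005, 0.001, -1.0]]
force: [4.4, 6.7, 8.5]
opening: 0.223
grasp_force: 30.0
```

```bash
python3 loc.py
```

```text
cell xy mm [-26.5   40.56] F cell [2.4 7.6] 8.5 z 0.11015519179947904 21.4667
```

Call:
send_rows:
  commands:
    - [0, 0, 0, -0.06, 0, -0.025, 0]
    - [0, 0, 0, -0.11, -0.04, -0.025, 0]
    - [0, 0, 0, -0.17, -0.1, -0.02, 0]

```text
time_s: 21.72
position: [0.4763, -0.04, 0.1102]
tcp_rot: [[-0.483, 0.875, -0.004], [0.875, 0.483, 0.004], [0.006, -0.001, -1.0]]
force: [2.6, 5.9, 7.4]
opening: 0.23
grasp_force: 30.0
```

```bash
python3 loc.py
```

```text
cell xy mm [-26.05  34.26] F cell [0.8 6.4] 7.4 z 0.11023738488201296 21.7167
```

Call:
send_rows:
  commands:
    - [0, 0, 0, -0.065, -0.053, -0.012, 0]
    - [0, 0, 0, -0.124, -0.112, -0.012, 0]
    - [0, 0, 0, -0.183, -0.171, -0.012, 0]

```text
time_s: 21.97
position: [0.4741, -0.048, 0.1104]
tcp_rot: [[-0.484, 0.875, -0.005], [0.875, 0.484, 0.003], [0.005, -0.003, -1.0]]
force: [1.7, 5.5, 4.2]
opening: 0.223
grasp_force: 30.0
```

```bash
python3 loc.py
```

```text
cell xy mm [-25.94  25.99] F cell [0.1 5.8] 4.2 z 0.11039242728261775 21.9667
```

Call:
send_rows:
  commands:
    - [0, 0, 0, -0.059, -0.059, 0.003, 0]
    - [0, 0, 0, -0.118, -0.118, 0.003, 0]
    - [0, 0, 0, -0.177, -0.177, 0.003, 0]

```text
time_s: 22.22
position: [0.4725, -0.0559, 0.1104]
tcp_rot: [[-0.485, 0.875, -0.004], [0.875, 0.485, 0.002], [0.004, -0.003, -1.0]]
force: [0.1, 3.1, 5.0]
opening: 0.226
grasp_force: 30.0
```

```bash
python3 loc.py
```

```text
cell xy mm [-25.34  17.92] F cell [-0.8  3. ] 5.0 z 0.11040373573247309 22.2167
```

Call:
send_rows:
  commands:
    - [0, 0, 0, -0.058, -0.06, 0.003, 0]
    - [0, 0, 0, -0.116, -0.12, 0.003, 0]
    - [0, 0, 0, -0.174, -0.18, 0.003, 0]

```text
time_s: 22.47
position: [0.4714, -0.0639, 0.1105]
tcp_rot: [[-0.485, 0.874, -0.002], [0.874, 0.485, 0.0], [0.001, -0.001, -1.0]]
force: [0.6, 3.2, 2.8]
opening: 0.226
grasp_force: 30.0
```

```bash
python3 loc.py
```

```text
cell xy mm [-24.17   9.89] F cell [-0.3  3.2] 2.8 z 0.11048955496884905 22.4667
```

Call:
send_rows:
  commands:
    - [0, 0, 0, -0.049, -0.069, 0.012, 0]
    - [0, 0, 0, -0.104, -0.132, 0.014, 0]
    - [0, 0, 0, -0.163, -0.191, 0.016, 0]

```text
time_s: 22.72
position: [0.4697, -0.0711, 0.1104]
tcp_rot: [[-0.484, 0.875, 0.001], [0.875, 0.484, 0.0], [-0.0, 0.001, -1.0]]
force: [0.5, 4.7, 4.6]
opening: 0.226
grasp_force: 30.0
```

```bash
python3 loc.py
```

```text
cell xy mm [-23.79   2.54] F cell [-0.8  4.6] 4.6 z 0.11037227647610055 22.7167
```

Call:
send_rows:
  commands:
    - [0, 0, 0, -0.052, -0.066, 0.003, 0]
    - [0, 0, 0, -0.11, -0.126, 0.003, 0]
    - [0, 0, 0, -0.169, -0.185, 0.003, 0]

```text
time_s: 22.97
position: [0.4675, -0.0782, 0.1104]
tcp_rot: [[-0.485, 0.875, 0.001], [0.875, 0.485, -0.0], [-0.001, 0.001, -1.0]]
force: [1.4, 4.5, 5.5]
opening: 0.233
grasp_force: 30.0
```

```bash
python3 loc.py
```

```text
cell xy mm [-23.95  -4.92] F cell [0.1 4.7] 5.5 z 0.11036064156067862 22.9667
```

Call:
send_rows:
  commands:
    - [0, 0, 0, -0.059, -0.059, -0.002, 0]
    - [0, 0, 0, -0.118, -0.118, -0.002, 0]
    - [0, 0, 0, -0.177, -0.177, -0.002, 0]
    - [0, 0, 0, -0.236, -0.236, -0.002, 0]

```text
time_s: 23.3
position: [0.4645, -0.0878, 0.1103]
tcp_rot: [[-0.485, 0.875, 0.0], [0.875, 0.485, 0.0], [-0.0, 0.0, -1.0]]
force: [0.7, 4.3, 5.7]
opening: 0.229
grasp_force: 30.0
```

```bash
python3 loc.py
```

```text
cell xy mm [-24.18 -14.94] F cell [-0.5  4.3] 5.7 z 0.11033910956607543 23.3
```

Call:
send_rows:
  commands:
    - [0, 0, 0, -0.06, -0.058, -0.004, 0]
    - [0, 0, 0, -0.119, -0.117, -0.004, 0]
    - [0, 0, 0, -0.178, -0.176, -0.004, 0]
    - [0, 0, 0, -0.237, -0.235, -0.004, 0]
    - [0, 0, 0, -0.296, -0.294, -0.004, 0]

```text
time_s: 23.72
position: [0.4609, -0.0998, 0.1104]
tcp_rot: [[-0.485, 0.875, -0.0], [0.875, 0.485, 0.0], [0.0, -0.0, -1.0]]
force: [1.3, 4.2, 5.2]
opening: 0.228
grasp_force: 30.0
```

```bash
python3 loc.py
```

```text
cell xy mm [-24.38 -27.47] F cell [0.1 4.5] 5.2 z 0.11037146735685271 23.7167
```

Call:
send_rows:
  commands:
    - [0, 0, 0, -0.06, -0.058, -0.001, 0]
    - [0, 0, 0, -0.12, -0.116, -0.002, 0]
    - [0, 0, 0, -0.179, -0.175, -0.002, 0]
    - [0, 0, 0, -0.238, -0.234, -0.002, 0]
    - [0, 0, 0, -0.297, -0.293, -0.002, 0]
    - [0, 0, 0, -0.356, -0.352, -0.002, 0]
    - [0, 0, 0, -0.41, -0.405, -0.002, 0]

```text
time_s: 24.3
position: [0.4562, -0.1166, 0.1104]
tcp_rot: [[-0.485, 0.875, -0.0], [0.875, 0.485, -0.0], [0.0, -0.0, -1.0]]
force: [0.9, 3.9, 4.4]
opening: 0.227
grasp_force: 30.0
```

```bash
python3 loc.py
```

```text
cell xy mm [-24.24 -44.9 ] F cell [-0.2  4. ] 4.4 z 0.11041950157949845 24.3
```

Call:
send_rows:
  commands:
    - [0, 0, 0, -0.04, 0.05, -0.008, 0]
    - [0, 0, 0, -0.095, 0.115, -0.013, 0]

```text
time_s: 24.47
position: [0.459, -0.1175, 0.1105]
tcp_rot: [[-0.486, 0.874, -0.004], [0.874, 0.486, -0.0], [0.002, -0.004, -1.0]]
force: [-3.0, 0.1, 2.5]
opening: 0.229
grasp_force: 30.0
```

```bash
python3 loc.py
```

```text
cell xy mm [-21.3  -45.03] F cell [-2.9 -0.7] 2.5 z 0.1104823215455289 24.4667
```

Press slightly more.

Call:
send_rows:
  commands:
    - [0, 0, 0, -0.063, 0.055, 0.01, 0]
    - [0, 0, 0, -0.124, 0.112, 0.01, 0]
    - [0, 0, 0, -0.184, 0.17, 0.01, 0]

```text
time_s: 24.72
position: [0.4643, -0.1184, 0.1101]
tcp_rot: [[-0.486, 0.874, -0.009], [0.874, 0.486, 0.002], [0.007, -0.007, -1.0]]
force: [-8.4, 0.8, 9.6]
opening: 0.227
grasp_force: 30.0
```

```bash
python3 loc.py
```

```text
cell xy mm [-15.97 -44.46] F cell [-8.2 -1.5] 9.6 z 0.11011334925970259 24.7167
```

Call:
send_rows:
  commands:
    - [0, 0, 0, -0.05, 0.02, -0.035, 0]
    - [0, 0, 0, -0.11, 0.07, -0.03, 0]

```text
time_s: 24.88
position: [0.4717, -0.1218, 0.1112]
tcp_rot: [[-0.485, 0.874, 0.001], [0.874, 0.485, -0.001], [-0.001, 0.0, -1.0]]
force: [0.6, -0.9, -1.4]
opening: 0.228
grasp_force: 30.0
```

```bash
python3 loc.py
```

```text
cell xy mm [ -7.91 -45.64] F cell [ 0.8 -0.7] -1.4 z 0.11117335081249839 24.8833
```

```bash
cat > tl.py <<'E'
from fit import place
from h import *
q=[.4919,-.0801,np.radians(-16.04)]
def tgt(x,y,ztip,w=(5.66,5.66,0)):
    y_=np.array([np.cos(np.radians(29)),np.sin(np.radians(29)),0]); z=np.array([0,0,-1.])
    G=np.c_[np.cross(y_,z),y_,z]@Ro.from_rotvec(np.radians(w)).as_matrix()
    tip=place(q,(x,y,0))[0]+[0,0,ztip]; return to(tip-.0968*G[:,2],29,w),G[:,2]
if __name__=='__main__':
    print(tgt(-24,-45.8,.026)); print(tgt(-24,-45.8,.016)[0]); print(read_state()['position'])
E
python3 tl.py
```

```text
(array([ 1.133,  1.147,  0.003,  0.057, -0.065, -0.356]), array([-0.1339,  0.0384, -0.9903]))
[ 1.133  1.147  0.003  0.058 -0.065 -0.023]
[ 0.4717 -0.1218  0.1112]
```

Call:
send_rows:
  commands:
    - [0, 0, 0, 0, 0, -0.2, 0]
    - [0, 0, 0, 0, 0, -0.4, 0]
    - [0.5, 0.5, 0, 0.03, -0.03, -0.4, 0]
    - [1.13, 1.14, 0, 0.06, -0.06, -0.36, 0]
    - [1.13, 1.14, 0, 0.06, -0.06, -0.36, 0]
    - [1.13, 1.14, 0, 0.06, -0.06, -0.36, 0]

```text
time_s: 25.38
position: [0.4703, -0.1212, 0.1224]
tcp_rot: [[-0.479, 0.868, -0.131], [0.873, 0.487, 0.038], [0.096, -0.096, -0.991]]
force: [-0.5, 0.1, 0.2]
opening: 0.231
grasp_force: 30.0
```

```bash
python3 tl.py
python3 - <<'E'
from chk import *
d=shot('side','side7.png')['image']; ref=cv2.imread('pics/side0.png')
print('cell front',track('s',ref,d,(300,292,40,24)),'pinside',track('s',ref,d,(300,285,20,25)))
print(read_state()['force'])
E
```

```text
(array([ 0.026,  0.024,  0.004,  0.016, -0.031,  0.022]), array([-0.1339,  0.0384, -0.9903]))
[ 0.026  0.024  0.004 -0.016  0.001  0.352]
[ 0.4703 -0.1212  0.1224]
cell front (np.float32(0.01), np.float32(0.01), 0.999) pinside (np.float32(0.01), np.float32(0.01), 0.999)
[ 1.21779761  0.09478919 -0.91355492]
```

Call:
send_rows:
  commands:
    - [0, 0, 0, 0.01, -0.02, 0.1, 0]
    - [0, 0, 0, 0, -0.01, 0.2, 0]
    - [0, 0, 0, -0.01, 0, 0.3, 0]
    - [0, 0, 0, -0.016, 0, 0.37, 0]
    - [0, 0, 0, -0.016, 0, 0.37, 0]
    - [0, 0, 0, -0.016, 0, 0.37, 0]

```text
time_s: 25.93
position: [0.4674, -0.1205, 0.111]
tcp_rot: [[-0.478, 0.868, -0.134], [0.873, 0.487, 0.039], [0.1, -0.099, -0.99]]
force: [0.0, 0.1, -0.6]
opening: 0.229
grasp_force: 30.0
```

Call:
send_rows:
  commands:
    - [0, 0, 0, -0.003, 0.003, 0.03, 0]
    - [0, 0, 0, -0.004, 0.004, 0.04, 0]
    - [0, 0, 0, -0.004, 0.004, 0.04, 0]

```text
time_s: 26.18
position: [0.4677, -0.1206, 0.11]
tcp_rot: [[-0.478, 0.868, -0.134], [0.873, 0.487, 0.039], [0.099, -0.098, -0.99]]
force: [-0.6, -0.6, -0.4]
opening: 0.229
grasp_force: 30.0
```

```bash
python3 tl.py
cat > loc.py <<'E'
from tl import *
s=read_state(); p=np.array(s['position']); z=np.array(s['tcp_rot'])[:,2]; tip=p+.0968*z; t=q[2]; f=np.array(s['force'])
R=np.array([[np.cos(t),np.sin(t)],[-np.sin(t),np.cos(t)]])
print('tip cell',(R@(tip[:2]-q[:2])*1000).round(2),'tipz',(tip[2]*1000).round(2),'F',(R@f[:2]).round(1),f[2].round(1),s['time_s'])
E
python3 loc.py
```

```text
(array([ 0.004, -0.006,  0.   , -0.   , -0.008, -0.398]), array([-0.1339,  0.0384, -0.9903]))
[ 0.004 -0.006  0.    -0.033  0.025 -0.068]
[ 0.4677 -0.1206  0.11  ]
tip cell [-25.52 -45.57] tipz 14.17 F [-0.4 -0.8] -0.4 26.1833
```

Call:
send_rows:
  commands:
    - [0, 0, 0, -0.002, 0.002, 0.02, 0]
    - [0, 0, 0, -0.003, 0.003, 0.03, 0]
    - [0, 0, 0, -0.003, 0.003, 0.03, 0]

```text
time_s: 26.43
position: [0.4678, -0.1207, 0.1095]
tcp_rot: [[-0.478, 0.868, -0.134], [0.873, 0.487, 0.039], [0.099, -0.098, -0.99]]
force: [0.5, -0.4, 4.1]
opening: 0.227
grasp_force: 30.0
```

```bash
python3 loc.py
```

```text
tip cell [-25.41 -45.64] tipz 13.65 F [ 0.6 -0.3] 4.1 26.4333
```

Call:
send_rows:
  commands:
    - [0, 0, 0, -0.058, 0.058, -0.0117, 0]
    - [0, 0, 0, -0.117, 0.117, -0.0233, 0]

```text
time_s: 26.6
position: [0.47, -0.1211, 0.1092]
tcp_rot: [[-0.478, 0.867, -0.14], [0.872, 0.487, 0.041], [0.104, -0.103, -0.989]]
force: [-3.6, 1.7, 7.2]
opening: 0.228
grasp_force: 30.0
```

```bash
python3 loc.py
```

```text
tip cell [-23.83 -45.41] tipz 13.48 F [-4.   0.6] 7.2 26.6
```

Call:
send_rows:
  commands:
    - [0, 0, 0, -0.055, 0.055, -0.027, 0]
    - [0, 0, 0, -0.113, 0.113, -0.039, 0]

```text
time_s: 26.77
position: [0.4748, -0.1222, 0.1094]
tcp_rot: [[-0.478, 0.867, -0.14], [0.872, 0.487, 0.041], [0.104, -0.102, -0.989]]
force: [-4.5, 1.8, 5.2]
opening: 0.227
grasp_force: 30.0
```

```bash
python3 loc.py
```

```text
tip cell [-18.94 -45.1 ] tipz 13.59 F [-4.8  0.4] 5.2 26.7667
```

Call:
send_rows:
  commands:
    - [0, 0, 0, -0.065, 0.051, -0.014, 0]
    - [0, 0, 0, -0.127, 0.105, -0.026, 0]
    - [0, 0, 0, -0.187, 0.163, -0.038, 0]

```text
time_s: 27.02
position: [0.4834, -0.1254, 0.1094]
tcp_rot: [[-0.478, 0.868, -0.136], [0.873, 0.487, 0.04], [0.101, -0.1, -0.99]]
force: [-4.8, 1.7, 4.6]
opening: 0.232
grasp_force: 30.0
```

```bash
python3 loc.py
```

```text
tip cell [ -9.42 -45.77] tipz 13.63 F [-5.1  0.3] 4.6 27.0167
```

Stable; go on.

Call:
send_rows:
  commands:
    - [0, 0, 0, -0.058, 0.058, -0.0105, 0]
    - [0, 0, 0, -0.117, 0.117, -0.022, 0]
    - [0, 0, 0, -0.175, 0.175, -0.034, 0]

```text
time_s: 27.27
position: [0.4923, -0.1283, 0.1096]
tcp_rot: [[-0.478, 0.868, -0.133], [0.873, 0.487, 0.039], [0.098, -0.097, -0.99]]
force: [-3.0, 0.6, 3.4]
opening: 0.228
grasp_force: 30.0
```

```bash
python3 loc.py
```

```text
tip cell [  0.26 -46.16] tipz 13.74 F [-3.  -0.3] 3.4 27.2667
```

Call:
send_rows:
  commands:
    - [0, 0, 0, -0.055, 0.055, -0.004, 0]
    - [0, 0, 0, -0.11, 0.11, -0.014, 0]
    - [0, 0, 0, -0.165, 0.165, -0.025, 0]

```text
time_s: 27.52
position: [0.4987, -0.1301, 0.1095]
tcp_rot: [[-0.478, 0.868, -0.134], [0.873, 0.487, 0.039], [0.099, -0.098, -0.99]]
force: [-3.5, 1.0, 4.5]
opening: 0.229
grasp_force: 30.0
```

```bash
python3 loc.py
```

```text
tip cell [  6.85 -46.18] tipz 13.64 F [-3.7  0. ] 4.5 27.5167
```

Call:
send_rows:
  commands:
    - [0, 0, 0, -0.058, 0.058, -0.01, 0]
    - [0, 0, 0, -0.117, 0.117, -0.021, 0]
    - [0, 0, 0, -0.175, 0.175, -0.032, 0]
    - [0, 0, 0, -0.233, 0.233, -0.044, 0]

```text
time_s: 27.85
position: [0.5072, -0.1324, 0.1094]
tcp_rot: [[-0.478, 0.868, -0.136], [0.873, 0.487, 0.04], [0.101, -0.1, -0.99]]
force: [-4.3, 0.5, 6.2]
opening: 0.227
grasp_force: 30.0
```

```bash
python3 loc.py
```

```text
tip cell [ 15.47 -45.95] tipz 13.55 F [-4.2 -0.7] 6.2 27.85
```

Call:
send_rows:
  commands:
    - [0, 0, 0, -0.061, 0.055, -0.019, 0]
    - [0, 0, 0, -0.12, 0.112, -0.031, 0]
    - [0, 0, 0, -0.178, 0.17, -0.042, 0]
    - [0, 0, 0, -0.236, 0.228, -0.053, 0]

```text
time_s: 28.18
position: [0.5177, -0.1357, 0.1095]
tcp_rot: [[-0.478, 0.868, -0.134], [0.873, 0.487, 0.039], [0.099, -0.098, -0.99]]
force: [-3.6, 1.1, 3.8]
opening: 0.229
grasp_force: 30.0
```

```bash
python3 loc.py
```

```text
tip cell [ 26.71 -46.24] tipz 13.65 F [-3.8  0. ] 3.8 28.1833
```

Call:
send_rows:
  commands:
    - [0, 0, 0, -0.035, 0.035, -0.008, 0]
    - [0, 0, 0, -0.035, 0.035, -0.01, 0]

```text
time_s: 28.35
position: [0.5205, -0.1366, 0.1097]
tcp_rot: [[-0.478, 0.869, -0.13], [0.873, 0.486, 0.038], [0.096, -0.096, -0.991]]
force: [-0.8, 0.2, 2.5]
opening: 0.227
grasp_force: 30.0
```

```bash
python3 loc.py; python3 -c "
from h import *
print(to([.515,-.305,.26],29),to([.515,-.15,.16],29))"
```

```text
tip cell [ 29.94 -46.34] tipz 13.79 F [-0.9 -0. ] 2.5 28.35
[-1.101e+00 -1.108e+00 -4.000e-03 -4.330e+00 -3.369e+00 -5.153e+00] [-1.101 -1.108 -0.004 -0.141 -0.537 -1.654]
```

Call:
send_rows:
  commands:
    - [0, 0, 0, 0.03, -0.03, -0.3, 0]
    - [0, 0, 0, 0.09, -0.09, -0.9, 0]
    - [-0.3, -0.3, 0, 0.15, -0.15, -1.6, 0]
    - [-0.6, -0.6, 0, 0.25, -0.3, -2.6, 0]
    - [-1.1, -1.1, 0, 0.3, -0.4, -3.6, 0]
    - [-1.1, -1.1, 0, -0.5, -0.9, -3.8, 0]
    - [-1.1, -1.1, 0, -1.4, -1.4, -3.8, 0]
    - [-1.1, -1.1, 0, -2.3, -2, -3.9, 0]
    - [-1.1, -1.1, 0, -3.2, -2.5, -3.9, 0]
    - [-1.1, -1.1, 0, -4, -3.1, -4, 0]
    - [-1.1, -1.1, 0, -4.4, -3.3, -4, 0]
    - [-1.1, -1.1, 0, -4.4, -3.3, -4, 0]
    - [-1.1, -1.1, 0, -4.4, -3.3, -4, 0]

```text
time_s: 29.43
position: [0.5125, -0.3044, 0.2252]
tcp_rot: [[-0.483, 0.875, -0.002], [0.875, 0.483, 0.002], [0.003, -0.001, -1.0]]
force: [-0.8, -0.1, -1.3]
opening: 0.228
grasp_force: 30.0
```

Run:
```python
from chk import *
s=read_state(); p=np.array(s['position']); print(p,np.array(s['tcp_rot']).round(3)[:,2],s['force'],to([.516,-.3055,.15],29))
d=shot('side','side8.png'); t=shot('top','top8.png'); ref=cv2.imread('pics/side0.png'); rt=cv2.imread('pics/top0.png')
print('cell',track('s',ref,d['image'],(305,275,55,35)),track('t',rt,t['image'],(328,215,65,55)))
k=5;o=(290,170)
a=cv2.resize(d['image'][170:290,290:390],None,fx=k,fy=k,interpolation=2)
b=np.zeros((600,300,3),np.uint8); b[:300]=cv2.resize(t['image'][190:265,430:505],None,fx=4,fy=4)
cv2.imwrite('pics/i.png',np.hstack([a,b]))
f=lambda P:((proj(d,P)-o)*k).round(0).tolist()
C=np.array([.516,-.3055,0]); print('tip',f(p-[0,0,.097]),'C base/rim',f([C,C+[0,0,.089]]),'rim L/R',f([C+[.032,0,.089],C+[-.032,0,.089]]))
```

```text
[ 0.51249158 -0.30436291  0.2251784 ] [-0.002  0.002 -1.   ] [-0.77926154 -0.12786092 -1.34331364] [-0.015 -0.031 -0.019 -0.096  0.087  2.506]
cell (np.float32(0.0), np.float32(0.01), 0.999) (np.float32(-0.01), np.float32(-0.0), 1.0)
tip [[230.0, 219.0]] C base/rim [[220.0, 449.0], [222.0, 290.0]] rim L/R [[161.0, 287.0], [283.0, 293.0]]
```

View pics/i.png

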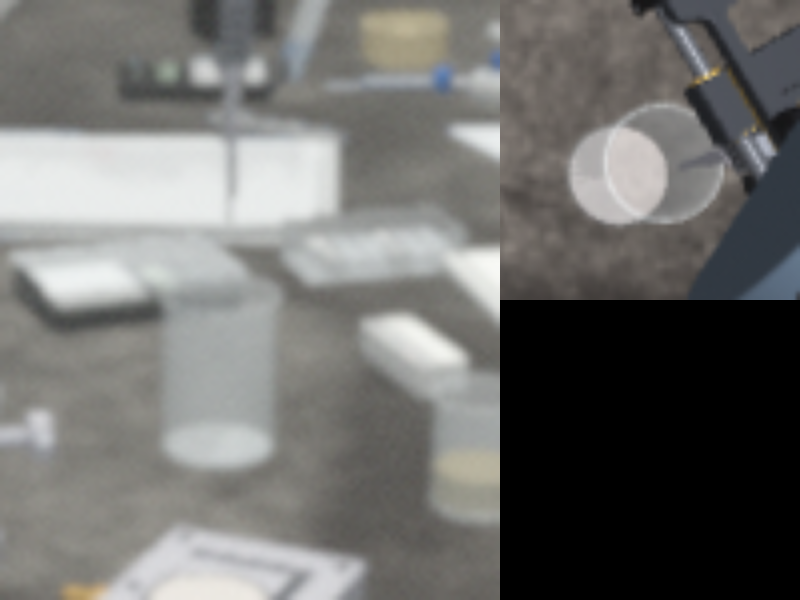

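```bash
python3 -c "
from h import *
for z in(.215,.106): print(to([.5092,-.2937,z],29,(0,-6,0)))"
```

```text
[-0.023 -1.249  0.01   0.304  0.056  0.333]
[-0.023 -1.249  0.01   0.289  0.063  3.967]
```

Call:
send_rows:
  commands:
    - [0, -0.6, 0, 0.15, 0.03, 0.1, 0]
    - [0, -1.25, 0, 0.3, 0.06, 0.2, 0]
    - [0, -1.25, 0, 0.3, 0.06, 0.3, 0]
    - [0, -1.25, 0, 0.3, 0.06, 0.6, 0]
    - [0, -1.25, 0, 0.3, 0.06, 1.1, 0]
    - [0, -1.25, 0, 0.3, 0.06, 1.6, 0]
    - [0, -1.25, 0, 0.3, 0.06, 2.1, 0]
    - [0, -1.25, 0, 0.29, 0.06, 2.6, 0]
    - [0, -1.25, 0, 0.29, 0.06, 3.0, 0]
    - [0, -1.25, 0, 0.29, 0.06, 3.4, 0]
    - [0, -1.25, 0, 0.29, 0.06, 3.7, 0]
    - [0, -1.25, 0, 0.29, 0.06, 3.95, 0]
    - [0, -1.25, 0, 0.29, 0.06, 3.95, 0]
    - [0, -1.25, 0, 0.29, 0.06, 3.95, 0]

```text
time_s: 30.7
position: [0.5091, -0.2954, 0.1062]
tcp_rot: [[-0.482, 0.875, 0.048], [0.87, 0.485, -0.093], [-0.105, -0.003, -0.994]]
force: [-0.3, 0.8, -1.1]
opening: 0.232
grasp_force: 30.0
```

Run:
```python
from chk import *
s=read_state(); print(s['position'],s['force'],to([.5092,-.2937,.1],29,(0,-6,0)),np.array(s['tcp_rot'])[2].round(3))
d=shot('side','side9.png')['image']; ref=cv2.imread('pics/side0.png')
print('beaker base',track('s',ref,d,(320,252,28,13)),'full',track('s',ref,d,(318,222,32,43)))
```

```text
[ 0.50906985 -0.2953563   0.10622502] [-0.34903005  0.76525994 -1.06849308] [-0.031  0.003  0.004  0.068  0.031  0.201] [-0.105 -0.003 -0.994]
beaker base (np.float32(-0.01), np.float32(0.07), 0.998) full (np.float32(-0.37), np.float32(0.54), 0.794)
```

Call:
send_rows:
  commands:
    - [0, 0, 0, 0.006, 0, 0.06, 0]
    - [0, 0, 0, 0.012, 0, 0.12, 0]
    - [0, 0, 0, 0.016, 0, 0.16, 0]
    - [0, 0, 0, 0.019, 0, 0.19, 0]
    - [0, 0, 0, 0.019, 0, 0.19, 0]
    - [0, 0, 0, 0.019, 0, 0.19, 0]

```text
time_s: 31.25
position: [0.5089, -0.2954, 0.1009]
tcp_rot: [[-0.482, 0.875, 0.049], [0.87, 0.485, -0.094], [-0.105, -0.003, -0.994]]
force: [0.8, 0.1, -0.8]
opening: 0.227
grasp_force: 30.0
```

Call:
send_rows:
  commands:
    - [0, 0, 0, 0.002, 0, 0.02, 0]
    - [0, 0, 0, 0.003, 0, 0.03, 0]
    - [0, 0, 0, 0.003, 0, 0.03, 0]

```text
time_s: 31.5
position: [0.5089, -0.2954, 0.0999]
tcp_rot: [[-0.482, 0.875, 0.049], [0.87, 0.485, -0.093], [-0.105, -0.003, -0.994]]
force: [0.2, 0.8, 0.1]
opening: 0.232
grasp_force: 30.0
```

Call:
send_rows:
  commands:
    - [0, 0, 0, 0.002, 0, 0.02, 0]
    - [0, 0, 0, 0.002, 0, 0.02, 0]
    - [0, 0, 0, 0.002, 0, 0.02, 0]

```text
time_s: 31.75
position: [0.509, -0.2954, 0.0994]
tcp_rot: [[-0.482, 0.875, 0.049], [0.87, 0.485, -0.094], [-0.106, -0.003, -0.994]]
force: [1.4, -0.1, -0.6]
opening: 0.228
grasp_force: 30.0
```

Call:
send_rows:
  commands:
    - [0, 0, 0, 0.001, 0, 0.015, 0]
    - [0, 0, 0, 0.001, 0, 0.015, 0]
    - [0, 0, 0, 0.001, 0, 0.015, 0]

```text
time_s: 32.0
position: [0.509, -0.2955, 0.0991]
tcp_rot: [[-0.482, 0.875, 0.049], [0.87, 0.485, -0.094], [-0.106, -0.003, -0.994]]
force: [0.0, 0.1, 1.2]
opening: 0.231
grasp_force: 30.0
```

Call:
send_rows:
  commands:
    - [0, 0, 0, 0, 0, 0, 0.25]
    - [0, 0, 0, 0, 0, 0, 0.3]
    - [0, 0, 0, 0, 0, 0, 0.35]
    - [0, 0, 0, 0, 0, 0, 0.5]
    - [0, 0, 0, 0, 0, 0, 0.7]
    - [0, 0, 0, 0, 0, 0, 0.7]
    - [0, 0, 0, 0, 0, 0, 0.7]
    - [0, 0, 0, 0, 0, 0, 0.7]
    - [0, 0, 0, 0, 0, 0, 0.7]

```text
time_s: 32.75
position: [0.5089, -0.2954, 0.0989]
tcp_rot: [[-0.482, 0.875, 0.049], [0.87, 0.485, -0.093], [-0.105, -0.003, -0.994]]
force: [0.7, 0.4, -0.3]
opening: 0.671
grasp_force: 0.0
```

Call:
send_rows:
  commands:
    - [0, 0, 0, 0, 0, -0.3, 0.7]
    - [0, 0, 0, 0, 0, -0.7, 0.7]
    - [0, 0, 0, 0, 0, -1.2, 0.7]
    - [0, 0, 0, 0, 0, -1.8, 0.7]
    - [0, 0, 0, 0, 0, -2.6, 0.7]
    - [0, 0, 0, 0, 0, -3.4, 0.7]
    - [0, 0, 0, 0, 0, -4.2, 0.7]
    - [0, 0, 0, 0, 0, -4.2, 0.7]
    - [0, 0, 0, 0, 0, -4.2, 0.7]

```text
time_s: 33.5
position: [0.5037, -0.2841, 0.2271]
tcp_rot: [[-0.482, 0.875, 0.053], [0.869, 0.485, -0.097], [-0.11, -0.001, -0.994]]
force: [-0.3, -0.1, -0.4]
opening: 0.703
grasp_force: 0.0
```

Run:
```python
from chk import *
s=read_state(); print(s['position'],s['force'],s['opening'],s['time_s'])
d=shot('side','side10.png'); t=shot('top','top10.png'); ref=cv2.imread('pics/side0.png'); rt=cv2.imread('pics/top0.png'); D=d['image']; t=t['image']
print('beaker base',track('s',ref,D,(318,252,32,14)),track('t',rt,t,(440,210,52,42)),'cell',track('s',ref,D,(305,275,55,35)),'stand',track('t',rt,t,(235,175,55,70)),'vial',track('s',ref,D,(358,310,18,38)),'samp',track('t',rt,t,(425,280,35,30)),'dish',track('t',rt,t,(380,152,35,35)))
g=cv2.absdiff(D,ref).sum(2)
for r in range(185,266,6):
    x=np.where(g[r,305:365]>45)[0]+305; print(r,x.min() if len(x) else None,x.max() if len(x) else None,len(x))
```

```text
[ 0.50367208 -0.28412261  0.22708299] [-0.32006451 -0.06085497 -0.38065465] 0.703446134451396 33.5
beaker base (np.float32(0.01), np.float32(0.07), 0.995) (np.float32(-0.93), np.float32(0.26), 0.688) cell (np.float32(0.0), np.float32(0.01), 0.999) stand (np.float32(0.0), np.float32(-0.0), 1.0) vial (np.float32(-0.0), np.float32(-0.0), 0.999) samp (np.float32(-4.03), np.float32(-0.1), 0.662) dish (np.float32(-0.0), np.float32(0.0), 1.0)
185 None None 0
191 None None 0
197 None None 0
203 None None 0
209 335 344 10
215 335 343 8
221 334 338 5
227 334 341 8
233 335 340 6
239 None None 0
245 None None 0
251 None None 0
257 334 335 2
263 None None 0
```

```bash
python3 -c "
from h import *
print(bot.hand_in())"
```

```text
the job is handed in; nothing more can be done
None
```

The job is handed in after 33.5 s: I drew the pick along the whole groove and left it standing in the tall beaker. It was not one clean stroke: a first pass lost contact partway and I redid it from the start, and the last leg again from the second corner. The measured force reached about 8.5 N and 9.6 N for moments near the corners, above the 8 N limit. Camera checks showed the cell, beaker, stand, vial and dish unmoved; the sample beaker was hidden by the arm, and I did not check the scraper separately after the pick came off its hook.

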